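# Bring the spinner's hidden socket to the top and plug in its peg

## Task

The drinks spinner has stopped with its yellow-rimmed socket out of sight underneath. Turn its wheel with a light fingertip on the rubber rim (it is out of true, so press gently and feel for it, never hard) until the socket is at the very top and the wheel stands still; then take the orange-handled peg from its block and gently plug it fully home in the socket, so that it stands upright and still with the collar on the rim. Do not use the peg to turn the wheel, and leave the moose, the bowl of keys and the shaker where they are.

Things in the scene. Friction and masses are not known exactly. Their poses are not given: they have to be found in the camera images.
- stand: fixed stand: steel base 170 x 100 x 22 mm and two round wooden cheeks (radius 77 mm, 8 mm thick) with a 60 mm slot between them for the wheel. Origin under the base's centre on the bench; x: the way the top of the rim runs, y along the axle, z up. Axle 100 mm, cheek tops 177 mm above the origin. The axle is sprung: pressed down it sinks about 1 mm per 2.5 N, 10 mm at most
- wheel: black rubber-rimmed wheel, 56 mm wide; origin on the axle at mid-width, y along the axle, z from the axle to the socket (up when it is at the top; turns either way without end). The rim is a 140 mm disc set out of true: its surface runs 66 to 74 mm from the axle, where is not told. Turns almost freely, stops soon when let go. Over 12 N spoils the bearing; 2 to 7 N turns it well
- socket (a point): centre of the mouth of the square socket in the rim, 66.5 mm from the axle; its z points out of the hole. The hole is 16 x 16 mm, 22 mm deep, edged with a yellow frame 32 x 34 mm. At the start it is on the lower half of the wheel
- peg: loose peg of 40 g: brass shank 13 mm across and 20 mm long with a chamfered foot, above it a brass collar 30 mm across from 20 to 25 mm, above that an orange round handle 20 mm across from 25 to 70 mm. Origin at the centre of the foot, z up along the peg. At the start it stands in the block with its foot 16 mm above the bench or a little lower, collar on the block
- block: dark wooden block 75 x 75 x 36 mm, fixed, with a 16 mm round hole in its middle in which the peg stands; origin under its centre
- moose: white ceramic moose, about 120 x 90 x 145 mm; origin between its feet; leave it alone
- bowl: birch bowl of keys, 130 mm across, 50 mm high; origin under its centre; leave it alone
- shaker: stainless cocktail shaker with its cap on, 86 mm across, 203 mm high; origin under its centre; leave it alone
There are look-alikes about, which are no part of the job. Leave any blue look-alike of the peg alone.

How it is judged:
By the outcome, as a careful person would: the job done as asked, in the order asked, and still so for the second after the job is handed in, with the robot touching nothing.
It also fails if it takes over 72 s, if anything falls off the work surface, if the arm or the gripper's body presses on something with over 40 N, if the wrist force passes 120 N, or if a joint passes its speed limit or range.

## Robot

A 7-joint arm with a two-finger parallel gripper is mounted at the origin on the work surface. World frame = base frame: x ahead of the robot, y to its left, z up, the work surface at z = 0. Lengths are in m, angles in rad, forces in N, time in s.
With the tool pointing down it reaches from about 0.35 to 0.9 m from the base axis. Payload 7.2 kg.
Tool frame: the origin (TCP) lies midway between the tips of the shut fingers; the grasp point (between the pads) lies 19 mm behind it; z points along the fingers, x is the direction in which the jaws open and shut, and the axes are right-handed (so a half turn about z gives the same grasp; the last joint's range is limited). The gripper opens to 85 mm and grips with 20 to 120 N. Pads are 22 mm wide; open, the fingers measure 114 mm over their backs; the gripper's body (76 mm by 85 mm) begins 54 mm behind the grasp point. The pads swing forward as they close: fully open they stand 13 mm farther back than shut.
Start: joints at [1.097, 0.411, -0.013, 1.596, 0.006, 1.134, -0.082], TCP at [0.247, -0.574, 0.231] pointing down, gripper open.
Joint ranges: [-2.95, 2.95], [-0.29, 1.99], [-1.47, 1.44], [0.14, 2.54], [-1.03, 4.17], [0.13, 1.85], [-2.86, 2.86]. Speed limits (rad/s): [2.39, 2.39, 3.01, 3.01, 3.14, 3.14, 3.14].

## Interface

Orientations are given as a unit quaternion [x, y, z, w].
In Python, from rig import state, camera, hand_in, cut_out gives the robot as it stands.
- The arm moves only by the shell command python3 -m pendant 'ROWS' [FORCE]. ROWS is JSON, a list of rows, each a list of 3 entries, a list of its own where there are three numbers: the gripper's target within -1 to 1 (fully open at 1, half-way at 0, shut at -1), then the shift along the tool's x, y, z in cm, then the turn, a rotation vector about the tool's x, y, z in degrees. In form: [[jaw, [dx, dy, dz], [wx, wy, wz]], ...]. A call has 1 to 20 rows; each row is the pose to reach, as a shift and turn from the pose commanded when the call began, along the tool's axes at that moment; what a row does not reach only later rows make up. A row lasts 1/10 s, in which the tool goes at most 50 mm and 8.59 degrees, less where a joint would pass 70% of its speed; a pose out of reach is approached as far as the arm can. A call with a gripper value outside its range is refused whole. The fingers move at their own pace and stop on an object; FORCE is the grip in N (left out, the last holds). Time passes only in rows, so rows that repeat a pose let the fingers close. It gives the time, the measured TCP pose, the force and the opening at its end, in the units of the state.
- state(): the state, without advancing time (a new reading comes with each control period).
- camera(name): name is "side" or "top" or "wrist"; returns a dict with "pixels" (480x640x3 uint8, red, green, blue), "mtx" (3x3 intrinsics, pixels), "R" (3x3) and "t" (3): a world point X has camera coordinates R X + t. Camera axes: x right, y down, z forward; pixel columns grow to the right and rows downward; lengths in m; the calibration is good to about 2 mm. A picture is of the moment at which its call begins. There is no depth.
- hand_in(): hands the job in, once; it reports no verdict.
Trained networks look in a picture, given as the dict that the camera call returned (one of the last four; its "shot" number tells which), for a name from the list of things; names that differ only in an ending like _2 or _b are one class to them, and where a whole thing is asked for, a point or a joint stands for the part that bears it (a point fixed in the world has none). Each returns a list of dicts, best first, with "p" (0 to 1); they miss things now and then, are a little off and sometimes report something else, mostly with a low value. They report only what shows in the picture. A call takes as long as a camera call. They do not tell look-alikes from the thing itself.
- cut_out(picture, name): "mask" (480x640 bool, what is visible of it) and "rect" ([left, top, width, height] in pixels, round what is visible of it).
The state is a dict: "time_s": time; "joint_pos": joint angles; "dq": joint speeds; "tau": joint torques, N m; "position": TCP position; "eef_rot": TCP orientation; "force": force on the tool from outside, world axes, zero at the start; "wrist_torque": the same for the moment, N m; "opening": opening from 0.0 (shut) to 1.0 (fully open).
Only numpy, scipy, OpenCV 4.12 (cv2) and the standard library are available. Lean on these libraries where they do the work, as an engineer would, in place of code of your own. Each camera call takes 0.05 s, during which the arm holds its last target.

## Working session

There is one attempt and no reset: what is moved stays moved. The work goes in short steps, Python scripts to look and compute and a shell command to move; the robot and the scene stay as the last step left them, time stands still between calls to the robot, and variables do not carry over. Pictures are saved under pics/ and viewed, and the job is handed in when it is done.

```bash
ls; mkdir -p pics; cat > h.py <<'E'
import numpy as np,cv2
from rig import state,camera,hand_in,cut_out
def save(c,n,crop=None,scale=1):
    im=c["pixels"][:,:,::-1].copy()
    if crop: l,t,w,h=crop; im=im[t:t+h,l:l+w]
    if scale!=1: im=cv2.resize(im,None,fx=scale,fy=scale,interpolation=cv2.INTER_CUBIC)
    cv2.imwrite("pics/"+n,im)
def ray(c,u,v):
    K=np.array(c["mtx"]);R=np.array(c["R"]);t=np.array(c["t"])
    d=R.T@np.linalg.solve(K,[u,v,1.]);return -R.T@t,d/np.linalg.norm(d)
def atz(c,u,v,z):
    o,d=ray(c,u,v);return o+d*(z-o[2])/d[2]
def proj(c,X):
    p=np.array(c["mtx"])@(np.array(c["R"])@np.array(X)+np.array(c["t"]));return p[:2]/p[2]
def tri(cs,ps):
    A=np.zeros((3,3));b=np.zeros(3)
    for c,p in zip(cs,ps):
        o,d=ray(c,*p);M=np.eye(3)-np.outer(d,d);A+=M;b+=M@o
    return np.linalg.solve(A,b)
E
python3 - <<'E'
from h import *
print(state())
for n in ("side","top","wrist"):
    c=camera(n);save(c,n+"0.png")
    print(n,np.round(ray(c,320,240),3).tolist())
    for k in ("stand","wheel","socket","peg","block","moose","bowl","shaker"):
        print(k,[(round(r["p"],2),r["rect"]) for r in cut_out(c,k)])
E
```

```text
pics
{'time_s': 0.0, 'joint_pos': array([ 1.09678911,  0.41193442, -0.01277194,  1.5970262 ,  0.00557766,
        1.13432706, -0.08216601]), 'dq': array([0.00037236, 0.0009787 , 0.00018263, 0.00036139, 0.00067722,
       0.00069981, 0.00177512]), 'tau': array([ 5.51390076e-04, -6.00625849e+01,  6.82630576e-01, -2.99396807e+01,
        1.39316224e-02,  1.07457701e-02,  3.85896882e-06]), 'position': array([ 0.24652857, -0.57378043,  0.23043856]), 'eef_rot': array([ 8.35121288e-01, -5.50065219e-01, -7.12793012e-04, -4.25396143e-04]), 'force': array([0.64976147, 0.03799789, 0.97337024]), 'wrist_torque': array([-0.00221585,  0.01371009, -0.0207979 ]), 'opening': 1.0014096544647866}
side [[0.108, 0.571, 0.856], [0.488, -0.534, -0.691]]
stand [(0.86, [341.7, 189.7, 72.5, 84.2])]
wheel [(0.84, [363.7, 190.6, 49.0, 44.0])]
socket [(0.57, [360.7, 192.2, 47.0, 43.8])]
peg [(0.78, [272.4, 284.3, 8.9, 19.6]), (0.7, [296.4, 302.2, 15.8, 17.6])]
block [(0.9, [286.2, 300.6, 42.6, 47.7]), (0.44, [217.7, 236.6, 38.8, 41.8])]
moose [(0.73, [216.6, 239.2, 41.0, 41.9])]
bowl [(0.86, [152.8, 309.4, 65.6, 55.9])]
shaker [(0.8, [391.7, 133.5, 31.6, 63.1])]
top [[0.572, -0.044, 1.577], [0.041, 0.021, -0.999]]
stand [(0.66, [353.8, 229.6, 48.5, 69.4])]
wheel [(0.68, [369.2, 235.1, 31.6, 62.2]), (0.4, [466.6, 206.6, 41.5, 38.6])]
socket [(0.89, [366.9, 233.5, 35.3, 61.5])]
peg []
block [(0.7, [240.4, 256.6, 36.3, 37.4])]
moose [(0.94, [232.4, 157.7, 42.4, 52.5])]
bowl [(0.74, [143.2, 192.6, 47.7, 54.0])]
shaker [(0.84, [466.1, 208.9, 44.1, 36.2])]
wrist [[0.313, -0.545, 0.374], [-0.272, -0.116, -0.955]]
stand []
wheel []
socket []
peg []
block []
moose []
bowl []
shaker []
```

View pics/side0.png

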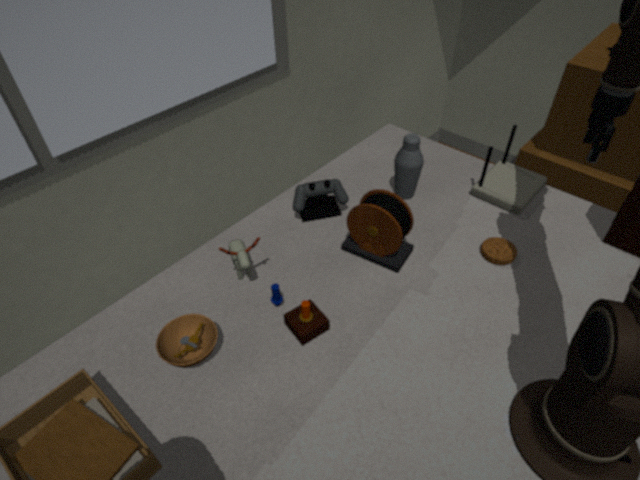

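View pics/top0.png

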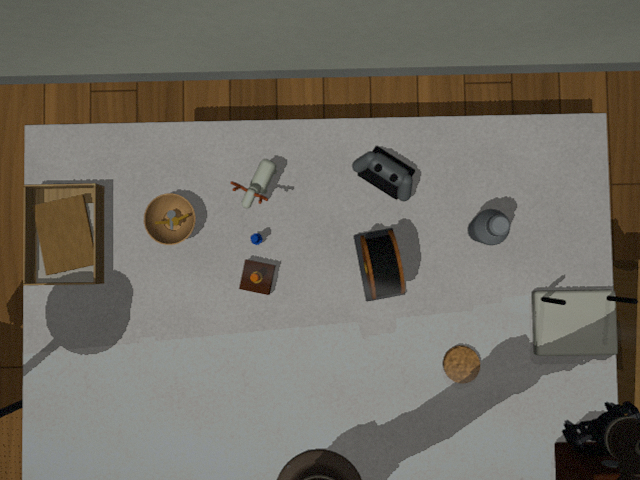

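View pics/wrist0.png

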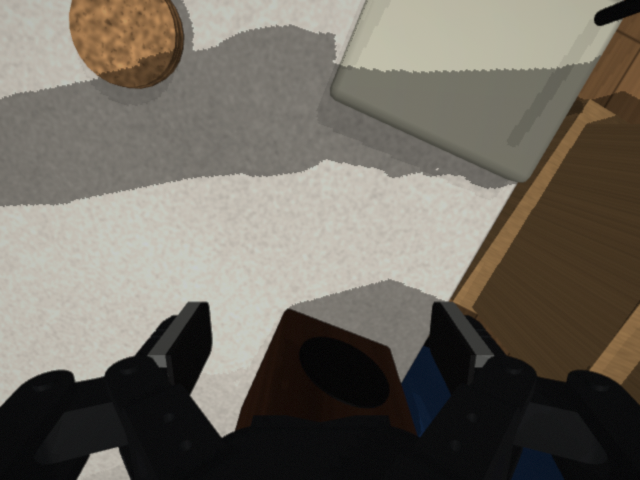

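Candidates for the peg: orange-handled one at side (305,311)/top (256,277), standing in the dark block; blue look-alike at side (276,295)/top (256,239). The orange one is the target. Checking a close crop, and the stand.

```bash
python3 - <<'E'
from h import *
c=camera("side");t=camera("top")
a=c["pixels"][180:350,250:430,::-1]; b=t["pixels"][200:320,220:430,::-1]
a=cv2.resize(a,(720,680//1))[:590*1] if 0 else cv2.resize(a,(540,510),interpolation=cv2.INTER_CUBIC)
cv2.imwrite("pics/s1.png",a); cv2.imwrite("pics/t1.png",cv2.resize(b,None,fx=3.8,fy=3.8,interpolation=cv2.INTER_CUBIC))
m=cut_out(t,"stand")
for r in m[:1]:
    k=r["mask"].astype(np.uint8); p=cv2.findNonZero(k); print(cv2.minAreaRect(p))
m=cut_out(t,"block")
p=cv2.findNonZero(m[0]["mask"].astype(np.uint8)); print(cv2.minAreaRect(p)); (u,v),_,_=cv2.minAreaRect(p); print("block",atz(t,u,v,.033))
print("stand",atz(t,382,265,.1), atz(t,382,265,.17))
o,d=ray(t,320,240)
# orange peg
for cc,n in((c,"side"),(t,"top")):
    h=cv2.cvtColor(cc["pixels"],cv2.COLOR_RGB2HSV); k=cv2.inRange(h,(5,200,120),(18,255,255))
    nn,l,s,ce=cv2.connectedComponentsWithStats(k)
    print(n,[(s[i].tolist(),ce[i].round(1).tolist()) for i in range(1,nn) if s[i,4]>15])
E
```

```text
((379.5, 263.9999694824219), (68.05228424072266, 42.16496276855469), 78.69007110595703)
((256.1730651855469, 276.6346435546875), (32.359161376953125, 30.98634910583496), 11.309932708740234)
block [0.54721082 0.14863482 0.033     ]
stand [ 0.57074121 -0.15965585  0.1       ] [ 0.57079222 -0.1541883   0.17      ]
side []
top [([250, 274, 8, 8, 45], [253.7, 277.4])]
```

View pics/s1.png

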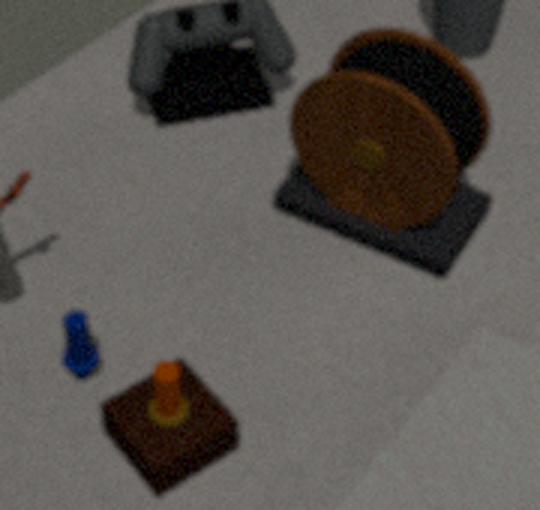

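View pics/t1.png

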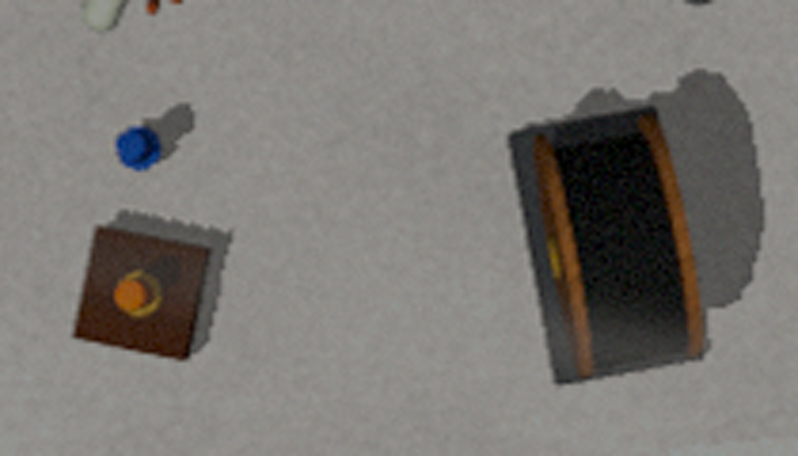

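```bash
cat >> h.py <<'E'
from scipy.spatial.transform import Rotation as Ro
def go(X,yaw):
    """shift (cm) & turn (deg) to put TCP at X pointing down with tool x at yaw deg"""
    s=state();R=Ro.from_quat(s["eef_rot"])
    y=np.radians(yaw);T=np.array([[np.cos(y),np.sin(y),0],[np.sin(y),-np.cos(y),0],[0,0,-1.]])
    d=R.inv().apply(np.array(X)-s["position"])*100
    w=(R.inv()*Ro.from_matrix(T)).as_rotvec(degrees=True)
    print("shift",d.round(2).tolist(),"turn",w.round(1).tolist(),"t",round(s["time_s"],2))
E
python3 - <<'E'
from h import *
t=camera("top")
f=lambda u,v,z:atz(t,220+u/3.8,200+v/3.8,z)
print([f(u,v,.022).round(3).tolist() for u,v in((512,133),(657,107),(705,355),(557,382))])
c=f(607.75,244.25,.022);print(c)
go([c[0],c[1],.27],10)
E
```

```text
[[0.647, -0.099, 0.022], [0.662, -0.195, 0.022], [0.499, -0.223, 0.022], [0.483, -0.125, 0.022]]
[ 0.57258227 -0.16062931  0.022     ]
shift [-25.14, -46.26, -3.87] turn [-0.0, -0.0, -76.7] t 1.6
```

```bash
python3 -m pendant '[[-1,[-25.1,-46.3,-3.9],[0,0,-76.7]],[-1,[-25.1,-46.3,-3.9],[0,0,-76.7]],[-1,[-25.1,-46.3,-3.9],[0,0,-76.7]],[-1,[-25.1,-46.3,-3.9],[0,0,-76.7]],[-1,[-25.1,-46.3,-3.9],[0,0,-76.7]],[-1,[-25.1,-46.3,-3.9],[0,0,-76.7]],[-1,[-25.1,-46.3,-3.9],[0,0,-76.7]],[-1,[-25.1,-46.3,-3.9],[0,0,-76.7]],[-1,[-25.1,-46.3,-3.9],[0,0,-76.7]],[-1,[-25.1,-46.3,-3.9],[0,0,-76.7]],[-1,[-25.1,-46.3,-3.9],[0,0,-76.7]],[-1,[-25.1,-46.3,-3.9],[0,0,-76.7]],[-1,[-25.1,-46.3,-3.9],[0,0,-76.7]]]'
python3 - <<'E'
from h import *
c=camera("wrist");save(c,"w1.png");print(state()["position"],state()["force"])
go([.5726,-.1606,.27],10)
E
```

```text
time_s: 2.9
position: [0.5731, -0.1605, 0.2701]
eef_rot: [0.996, 0.087, -0.0, 0.0]
force: [0.1, 0.1, -0.0]
opening: -0.001
[ 0.57255185 -0.16169511  0.27001176] [-0.49903652 -0.75501348 -0.41582872]
shift [0.02, -0.11, 0.0] turn [0.0, 0.1, -0.1] t 2.95
```

View pics/w1.png

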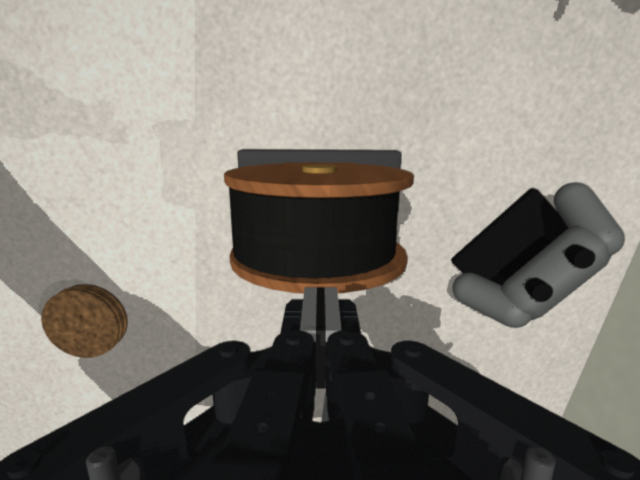

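```bash
python3 - <<'E'
from h import *
c=camera("wrist")
print(ray(c,320,240))
def ov(c,C,yaw,n):
    y=np.radians(yaw);ex=np.array([np.cos(y),np.sin(y),0]);ey=np.array([-np.sin(y),np.cos(y),0])
    im=c["pixels"][:,:,::-1].copy()
    for o,col in((-38,(0,255,0)),(-30,(0,255,255)),(30,(255,255,0)),(38,(255,0,255))):
        P=[proj(c,C+ex*.077*np.sin(a)+ey*o/1000+np.array([0,0,.1+.077*np.cos(a)])) for a in np.linspace(-1.6,1.6,60)]
        cv2.polylines(im,[np.round(P).astype(np.int32)],False,col,1)
    im=im[120:320,180:460];cv2.imwrite("pics/"+n,cv2.resize(im,None,fx=2.8,fy=2.8,interpolation=cv2.INTER_CUBIC))
ov(c,np.array([.5726,-.1606,0]),10,"ov1.png")
im=c["pixels"][140:300,200:440,::-1];im=cv2.convertScaleAbs(im,alpha=4)
cv2.imwrite("pics/br1.png",cv2.resize(im,None,fx=3,fy=3))
E
```

```text
(array([ 0.55851042, -0.08937589,  0.41226241]), array([ 0.04816276, -0.29023965, -0.95574123]))
```

View pics/ov1.png

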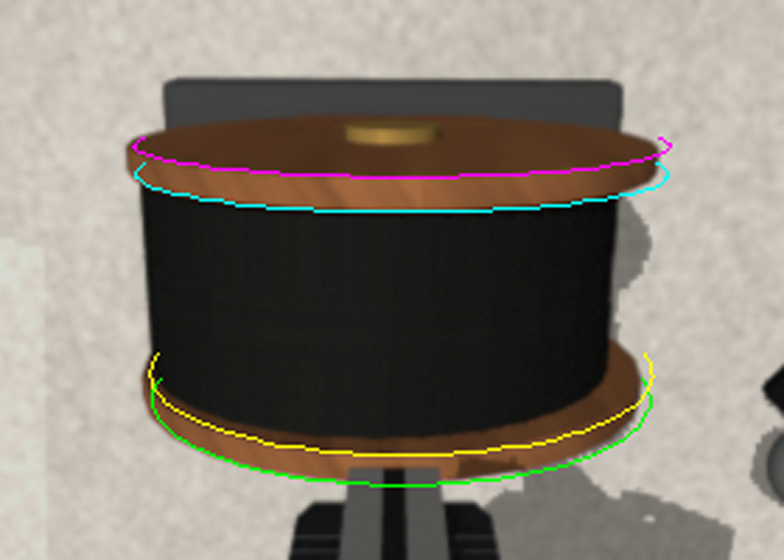

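View pics/br1.png

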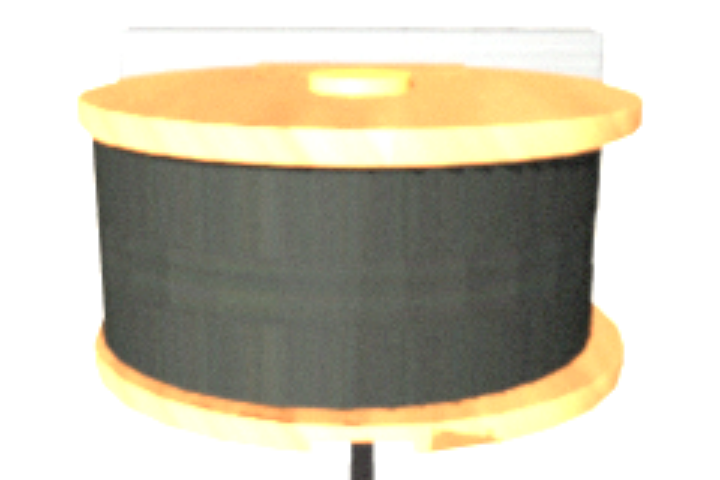

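```bash
python3 - <<'E'
from h import *
c=camera("wrist");s=state();print(proj(c,s["position"]))
E
python3 -m pendant '[[-1,[-3.7,0,3],[0,0,0]],[-1,[-3.7,0,7],[0,0,0]],[-1,[-3.7,0,9.5],[0,0,0]],[-1,[-3.7,0,9.5],[0,0,0]],[-1,[-3.7,0,9.5],[0,0,0]]]' 
python3 -m pendant '[[-1,[0,0,0.1],[0,0,0]],[-1,[0,0,0.2],[0,0,0]],[-1,[0,0,0.3],[0,0,0]],[-1,[0,0,0.4],[0,0,0]],[-1,[0,0,0.4],[0,0,0]]]'
```

```text
[323.82696455 308.17212704]
time_s: 3.55
position: [0.5365, -0.1681, 0.1759]
eef_rot: [0.996, 0.086, -0.0, 0.0]
force: [-0.6, -0.1, 0.1]
opening: 0.002
time_s: 4.05
position: [0.5366, -0.1672, 0.1714]
eef_rot: [0.996, 0.087, 0.0, 0.0]
force: [-0.7, 0.3, -0.5]
opening: -0.0
```

```bash

python3 -m pendant '[[-1,[0,0,0.1],[0,0,0]],[-1,[0,0,0.2],[0,0,0]],[-1,[0,0,0.3],[0,0,0]],[-1,[0,0,0.3],[0,0,0]]]'
```

```text
time_s: 4.45
position: [0.5365, -0.1672, 0.1681]
eef_rot: [0.996, 0.087, -0.0, -0.0]
force: [0.8, -0.3, 0.8]
opening: 0.001
```

```bash

python3 -m pendant '[[-1,[0,0,0.1],[0,0,0]],[-1,[0,0,0.2],[0,0,0]],[-1,[0,0,0.3],[0,0,0]],[-1,[0,0,0.3],[0,0,0]]]'
```

```text
time_s: 4.85
position: [0.5365, -0.1674, 0.1654]
eef_rot: [0.996, 0.087, -0.0, 0.0]
force: [-1.6, 0.3, 4.0]
opening: -0.001
```

```bash

python3 -m pendant '[[-1,[0.4,0,-0.13],[0,0,0]],[-1,[0.8,0,-0.25],[0,0,0]],[-1,[1.2,0,-0.34],[0,0,0]]]'
```

```text
time_s: 5.15
position: [0.5491, -0.1652, 0.1692]
eef_rot: [0.996, 0.087, 0.0, 0.0]
force: [-2.1, 0.1, 5.3]
opening: 0.001
```

```bash

python3 -m pendant '[[-1,[0.4,0,-0.09],[0,0,0]],[-1,[0.8,0,-0.14],[0,0,0]],[-1,[1.2,0,-0.17],[0,0,0]]]'
```

```text
time_s: 5.45
position: [0.5613, -0.163, 0.1709]
eef_rot: [0.996, 0.087, 0.001, 0.0]
force: [-0.7, -0.5, 5.9]
opening: -0.003
```

```bash

python3 -m pendant '[[-1,[0.4,0,-0.05],[0,0,0]],[-1,[0.8,0,-0.06],[0,0,0]],[-1,[1.2,0,-0.06],[0,0,0]],[-1,[1.6,0,-0.06],[0,0,0]]]'
```

```text
time_s: 5.85
position: [0.5772, -0.1603, 0.1715]
eef_rot: [0.996, 0.087, 0.001, 0.0]
force: [-1.2, -0.4, 4.9]
opening: -0.001
```

```bash

python3 -m pendant '[[-1,[0.4,0,0.0],[0,0,0]],[-1,[0.8,0,0.05],[0,0,0]],[-1,[1.2,0,0.11],[0,0,0]]]'
python3 -m pendant '[[-1,[0.4,0,0.12],[0,0,0]],[-1,[0.8,0,0.27],[0,0,0]],[-1,[1.2,0,0.43],[0,0,0]],[-1,[1.2,0,0.43],[0,0,0]]]'
```

```text
time_s: 6.15
position: [0.5893, -0.1582, 0.1706]
eef_rot: [0.996, 0.087, 0.001, 0.0]
force: [0.1, -0.5, 4.9]
opening: -0.004
time_s: 6.55
position: [0.6023, -0.1558, 0.1666]
eef_rot: [0.996, 0.087, 0.002, 0.0]
force: [2.6, -0.1, 6.0]
opening: 0.002
```

```bash

python3 -m pendant '[[-1,[0,0,-1.2],[0,0,0]],[-1,[-3,0,-1.8],[0,0,0]],[-1,[-6.8,0,-1.2],[0,0,0]],[-1,[-6.8,0,-0.6],[0,0,0]],[-1,[-6.8,0,-0.6],[0,0,0]]]'
python3 - <<'E'
from h import *
c=camera("wrist");save(c,"w2.png");s=state();print(s["position"],s["force"])
t=camera("side");save(t,"s2.png",(320,160,130,130),4)
E
```

```text
time_s: 7.05
position: [0.5319, -0.1683, 0.1714]
eef_rot: [0.996, 0.086, -0.0, 0.0]
force: [-0.3, -0.1, 0.6]
opening: -0.0
[ 0.53296478 -0.16791109  0.17182693] [1.7023617  0.20674874 0.33257581]
```

View pics/w2.png

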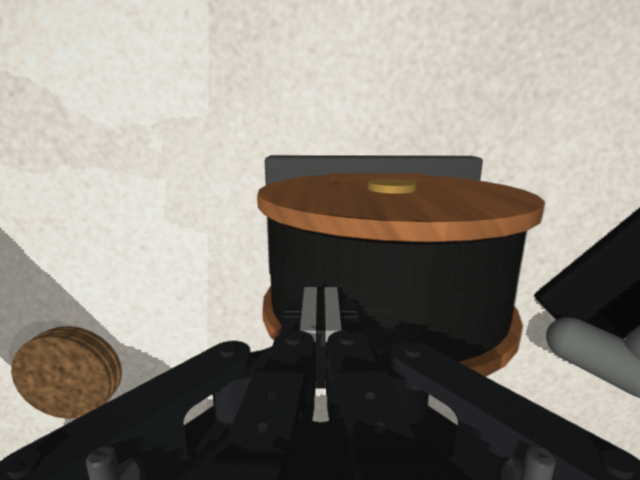

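View pics/s2.png

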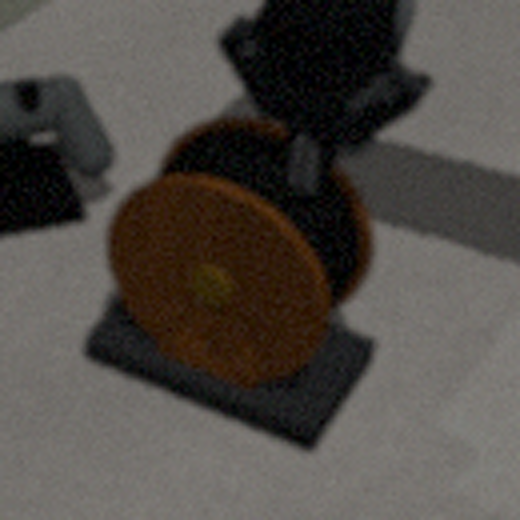

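```bash

python3 -m pendant '[[-1,[0,0,0.1],[0,0,0]],[-1,[0,0,0.25],[0,0,0]],[-1,[0,0,0.4],[0,0,0]],[-1,[0,0,0.4],[0,0,0]]]'
python3 -m pendant '[[-1,[0,0,0.08],[0,0,0]],[-1,[0,0,0.16],[0,0,0]],[-1,[0,0,0.16],[0,0,0]]]'
```

```text
time_s: 7.55
position: [0.5327, -0.1677, 0.1672]
eef_rot: [0.996, 0.087, -0.0, -0.0]
force: [-0.2, 0.6, 0.1]
opening: 0.002
time_s: 7.85
position: [0.5326, -0.1679, 0.1659]
eef_rot: [0.996, 0.087, -0.0, -0.0]
force: [0.5, -0.4, 1.2]
opening: 0.002
```

```bash

python3 -m pendant '[[-1,[0,0,0.08],[0,0,0]],[-1,[0,0,0.15],[0,0,0]],[-1,[0,0,0.15],[0,0,0]]]'

```

```text
time_s: 8.15
position: [0.5326, -0.168, 0.1646]
eef_rot: [0.996, 0.087, -0.0, 0.0]
force: [-2.0, -0.1, 2.9]
opening: 0.0
```

```bash

python3 -m pendant '[[-1,[0.4,0,-0.14],[0,0,0]],[-1,[0.8,0,-0.27],[0,0,0]],[-1,[1.2,0,-0.38],[0,0,0]]]'

```

```text
time_s: 8.45
position: [0.5451, -0.1659, 0.1688]
eef_rot: [0.996, 0.087, 0.0, 0.0]
force: [-1.4, -0.3, 4.9]
opening: 0.004
```

```bash

python3 -m pendant '[[-1,[0.4,0,-0.09],[0,0,0]],[-1,[0.8,0,-0.15],[0,0,0]],[-1,[1.2,0,-0.19],[0,0,0]]]'

```

```text
time_s: 8.75
position: [0.5575, -0.1637, 0.1709]
eef_rot: [0.996, 0.087, 0.001, 0.0]
force: [-0.2, 0.1, 7.1]
opening: 0.001
```

```bash

python3 -m pendant '[[-1,[0.4,0,-0.08],[0,0,0]],[-1,[0.8,0,-0.1],[0,0,0]],[-1,[1.2,0,-0.1],[0,0,0]]]'

```

```text
time_s: 9.05
position: [0.5695, -0.1616, 0.172]
eef_rot: [0.996, 0.087, 0.001, 0.0]
force: [-1.1, -0.9, 5.8]
opening: -0.0
```

```bash

python3 -m pendant '[[-1,[0.4,0,-0.02],[0,0,0]],[-1,[0.8,0,-0.02],[0,0,0]],[-1,[1.2,0,0.0],[0,0,0]]]'

```

```text
time_s: 9.35
position: [0.5813, -0.1596, 0.1718]
eef_rot: [0.996, 0.087, 0.001, 0.0]
force: [0.5, 0.3, 4.4]
opening: 0.004
```

```bash

python3 -m pendant '[[-1,[0.4,0,0.02],[0,0,0]],[-1,[0.8,0,0.08],[0,0,0]],[-1,[1.2,0,0.16],[0,0,0]]]'
python3 -m pendant '[[-1,[0.4,0,0.12],[0,0,0]],[-1,[0.8,0,0.25],[0,0,0]],[-1,[1.2,0,0.39],[0,0,0]],[-1,[1.2,0,0.39],[0,0,0]]]'

```

```text
time_s: 9.65
position: [0.5929, -0.1576, 0.1701]
eef_rot: [0.996, 0.087, 0.001, 0.0]
force: [0.6, -0.3, 5.7]
opening: 0.0
time_s: 10.05
position: [0.6053, -0.1553, 0.1661]
eef_rot: [0.996, 0.087, 0.001, 0.0]
force: [2.0, -0.4, 6.6]
opening: 0.002
```

```bash

python3 -m pendant '[[-1,[0,0,-1.2],[0,0,0]],[-1,[-3,0,-1.8],[0,0,0]],[-1,[-7.0,0,-1.2],[0,0,0]],[-1,[-7.0,0,-0.3],[0,0,0]],[-1,[-7.0,0,-0.2],[0,0,0]]]'
python3 - <<'E'
from h import *
c=camera("wrist");save(c,"w3.png",(200,140,400,260),2);s=state();print(s["position"],s["force"])
t=camera("side");save(t,"s3.png",(320,160,130,130),4)
E
```

```text
time_s: 10.55
position: [0.5332, -0.168, 0.1672]
eef_rot: [0.996, 0.086, -0.001, -0.0]
force: [0.4, 0.4, 0.7]
opening: 0.005
[ 0.5343704  -0.16755244  0.1675331 ] [ 0.87650789 -0.05907659 -0.44974011]
```

View pics/w3.png

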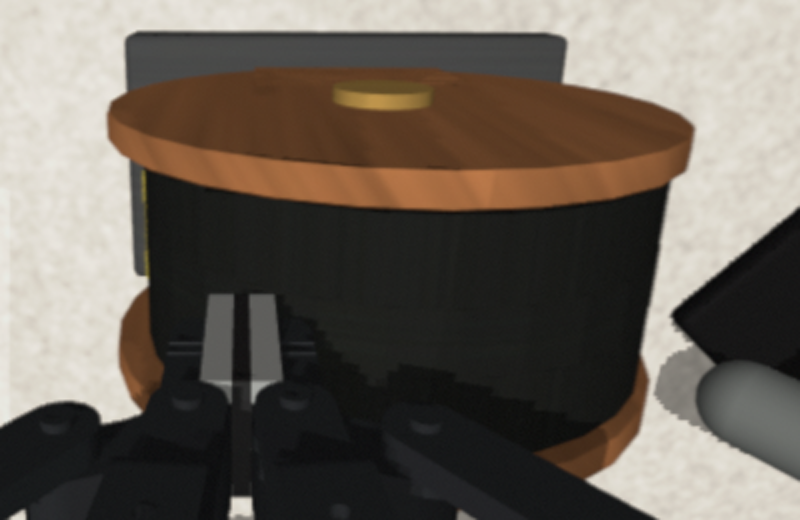

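View pics/s3.png

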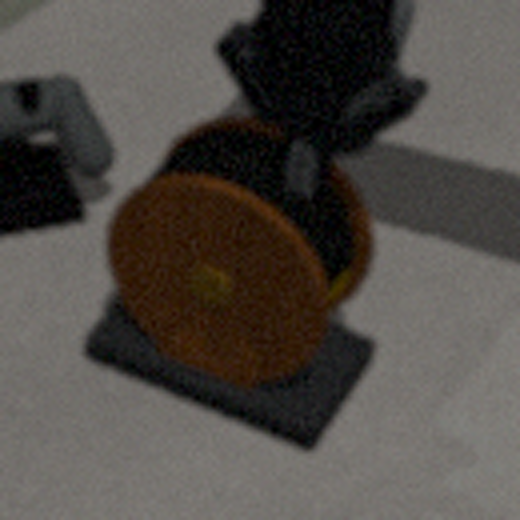

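```bash

python3 -m pendant '[[-1,[0,0,0.08],[0,0,0]],[-1,[0,0,0.17],[0,0,0]],[-1,[0,0,0.26],[0,0,0]],[-1,[0,0,0.26],[0,0,0]]]'

```

```text
time_s: 11.05
position: [0.5348, -0.1674, 0.1649]
eef_rot: [0.996, 0.087, -0.0, -0.0]
force: [-0.3, -0.2, -0.2]
opening: -0.001
```

```bash

python3 -m pendant '[[-1,[0,0,0.1],[0,0,0]],[-1,[0,0,0.2],[0,0,0]],[-1,[0,0,0.2],[0,0,0]]]'

```

```text
time_s: 11.35
position: [0.5346, -0.1677, 0.1631]
eef_rot: [0.996, 0.087, -0.0, 0.0]
force: [-1.5, -0.4, 1.8]
opening: -0.003
```

```bash

python3 -m pendant '[[-1,[0,0,0.08],[0,0,0]],[-1,[0.4,0,-0.07],[0,0,0]],[-1,[0.8,0,-0.2],[0,0,0]],[-1,[1.2,0,-0.3],[0,0,0]]]'

```

```text
time_s: 11.75
position: [0.5472, -0.1655, 0.1666]
eef_rot: [0.996, 0.087, 0.0, 0.0]
force: [-2.0, -0.3, 5.3]
opening: 0.003
```

```bash

python3 -m pendant '[[-1,[0.4,0,-0.08],[0,0,0]],[-1,[0.8,0,-0.14],[0,0,0]],[-1,[1.2,0,-0.17],[0,0,0]]]'

```

```text
time_s: 12.05
position: [0.5594, -0.1634, 0.1685]
eef_rot: [0.996, 0.087, 0.001, 0.0]
force: [-0.3, -1.2, 6.4]
opening: 0.002
```

```bash

python3 -m pendant '[[-1,[0.4,0,-0.05],[0,0,0]],[-1,[0.8,0,-0.05],[0,0,0]],[-1,[1.2,0,-0.05],[0,0,0]]]'

```

```text
time_s: 12.35
position: [0.5715, -0.1613, 0.1691]
eef_rot: [0.996, 0.087, 0.001, 0.0]
force: [0.4, 0.3, 5.8]
opening: -0.002
```

```bash

python3 -m pendant '[[-1,[0.4,0,-0.02],[0,0,0]],[-1,[0.8,0,-0.0],[0,0,0]],[-1,[1.2,0,0.0],[0,0,0]]]'
python3 - <<'E'
from h import *
c=camera("wrist");save(c,"w4.png",(100,140,400,260),2);s=state();print(s["position"],s["force"])
E
```

```text
time_s: 12.65
position: [0.5831, -0.1592, 0.1688]
eef_rot: [0.996, 0.087, 0.001, 0.0]
force: [0.2, -0.3, 3.8]
opening: -0.002
[ 0.58352877 -0.15902598  0.16873364] [1.57654554 0.10331549 3.99110014]
```

View pics/w4.png

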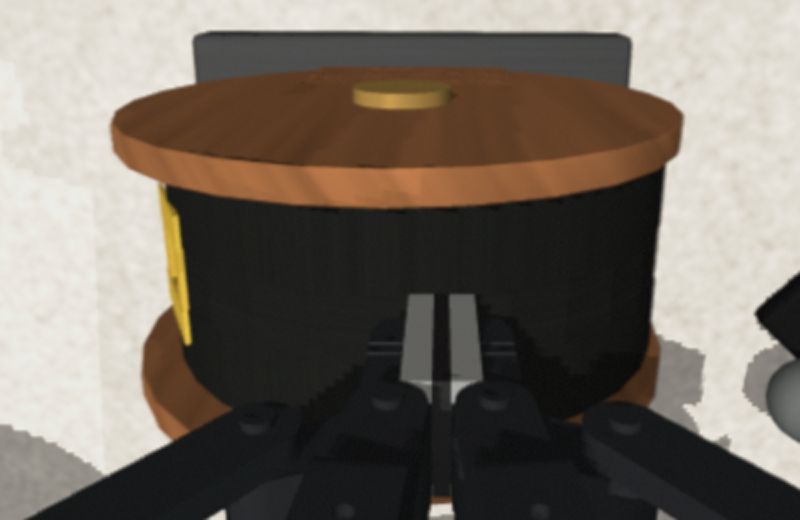

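```bash

python3 -m pendant '[[-1,[0.4,0,0.06],[0,0,0]],[-1,[0.8,0,0.12],[0,0,0]],[-1,[1.2,0,0.22],[0,0,0]]]'
python3 -m pendant '[[-1,[0.4,0,0.13],[0,0,0]],[-1,[0.8,0,0.28],[0,0,0]],[-1,[1.2,0,0.44],[0,0,0]],[-1,[1.2,0,0.44],[0,0,0]]]'

```

```text
time_s: 13.0
position: [0.5945, -0.1572, 0.1664]
eef_rot: [0.996, 0.087, 0.001, 0.0]
force: [2.1, -0.7, 5.3]
opening: 0.002
time_s: 13.4
position: [0.6069, -0.1549, 0.1619]
eef_rot: [0.996, 0.087, 0.001, 0.0]
force: [2.4, -0.8, 5.0]
opening: -0.002
```

```bash

python3 -m pendant '[[-1,[0,0,-1.5],[0,0,0]],[-1,[-1,0,-3],[0,0,0]],[-1,[-3.5,0,-3],[0,0,0]],[-1,[-3.5,0,-3],[0,0,0]]]'
python3 - <<'E'
from h import *
c=camera("wrist");save(c,"w5.png",(120,120,400,260),2);s=state();print(s["position"],s["force"])
print([(r["p"],r["rect"]) for r in cut_out(c,"socket")])
E
```

```text
time_s: 13.8
position: [0.568, -0.1625, 0.193]
eef_rot: [0.996, 0.086, -0.001, 0.001]
force: [-0.1, -0.2, -0.8]
opening: -0.0
[ 0.56934051 -0.16217462  0.19291887] [ 0.3178302   0.09947735 -0.04291079]
[(0.75, [224.1, 213.1, 223.1, 115.8])]
```

View pics/w5.png

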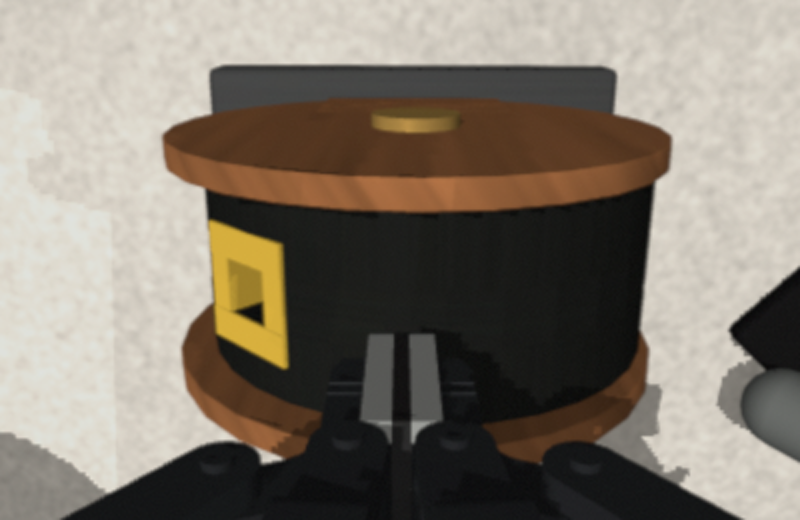

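```bash
cat >> h.py <<'E'
from scipy.optimize import least_squares
def model(C,th,a,b,r,yaw=10.):
    y=np.radians(yaw);ex=np.array([np.cos(y),np.sin(y),0]);ey=np.array([-np.sin(y),np.cos(y),0]);ez=np.array([0,0,1.])
    n=np.sin(th)*ex+np.cos(th)*ez; tt=np.cos(th)*ex-np.sin(th)*ez
    O=np.array([C[0],C[1],0.1])
    return [O+n*r+tt*i*a/2+ey*j*b/2 for i,j in((-1,1),(1,1),(1,-1),(-1,-1))]
def fit(c,outer,hole,a=.032,b=.034,r=.0665,fixC=None):
    obs=np.array(list(outer)+list(hole))
    def f(p):
        C=p[1:3] if fixC is None else fixC
        P=model(C,p[0],a,b,r)+model(C,p[0],.016,.016,r)
        return np.ravel([proj(c,X) for X in P[:len(obs)]]-obs)
    s=least_squares(f,[-.5,.571,-.161] if fixC is None else [-.5])
    return np.degrees(s.x[0]).round(2),(s.x[1:]*1).round(4),np.sqrt(np.mean(s.fun**2)).round(2)
E
python3 - <<'E'
from h import *
c=camera("wrist")
q=lambda L:[(120+u/2,120+v/2) for u,v in L]
o=q([(209,220),(283,243),(288,368),(217,333)]);h=q([(228,258),(263,270),(265,325),(231,308)])
for a,b in((.032,.034),(.034,.032)):
  for r in(.0665,.070): print(a,r,fit(c,o,h,a,b,r))
print(fit(c,o,h,fixC=[.5715,-.161]))
E
```

```text
0.032 0.0665 (np.float64(-43.05), array([ 0.5726, -0.1594]), np.float64(0.63))
0.032 0.07 (np.float64(-43.64), array([ 0.5757, -0.158 ]), np.float64(0.73))
0.034 0.0665 (np.float64(-43.92), array([ 0.5731, -0.1594]), np.float64(1.09))
0.034 0.07 (np.float64(-44.44), array([ 0.5763, -0.1581]), np.float64(1.03))
(np.float64(-42.22), array([], dtype=float64), np.float64(2.37))
```

```bash

python3 -m pendant '[[-1,[-1.8,0,1],[0,0,0]],[-1,[-1.8,0,2],[0,0,0]],[-1,[-1.8,0,2.1],[0,0,0]],[-1,[-1.8,0,2.2],[0,0,0]],[-1,[-1.8,0,2.3],[0,0,0]],[-1,[-1.8,0,2.35],[0,0,0]]]'

```

```text
time_s: 14.55
position: [0.5539, -0.1641, 0.1683]
eef_rot: [0.996, 0.087, 0.0, -0.0]
force: [0.9, 1.1, 0.3]
opening: 0.003
```

```bash

python3 -m pendant '[[-1,[0,0,0.1],[0,0,0]],[-1,[0,0,0.2],[0,0,0]],[-1,[0,0,0.2],[0,0,0]]]'

```

```text
time_s: 14.85
position: [0.5536, -0.1643, 0.1664]
eef_rot: [0.996, 0.087, 0.0, 0.0]
force: [-0.6, 0.1, 2.0]
opening: -0.002
```

```bash

python3 -m pendant '[[-1,[0,0,0.07],[0,0,0]],[-1,[0.4,0,0.03],[0,0,0]],[-1,[0.8,0,0.0],[0,0,0]],[-1,[1.2,0,-0.01],[0,0,0]]]'

```

```text
time_s: 15.25
position: [0.5659, -0.1622, 0.1667]
eef_rot: [0.996, 0.087, 0.0, 0.0]
force: [0.1, 0.0, 4.9]
opening: 0.0
```

```bash

python3 -m pendant '[[-1,[0.4,0,0.0],[0,0,0]],[-1,[0.8,0,0.0],[0,0,0]],[-1,[1.2,0,0.01],[0,0,0]]]'

```

```text
time_s: 15.55
position: [0.5774, -0.1601, 0.1662]
eef_rot: [0.996, 0.087, 0.0, 0.0]
force: [-0.3, -0.4, 4.9]
opening: -0.002
```

```bash

python3 -m pendant '[[-1,[0.4,0,0.0],[0,0,0]],[-1,[0.8,0,0.02],[0,0,0]],[-1,[1.2,0,0.05],[0,0,0]]]'
python3 -m pendant '[[-1,[0.4,0,0.07],[0,0,0]],[-1,[0.7,0,0.15],[0,0,0]],[-1,[0.7,0,0.15],[0,0,0]]]'
python3 - <<'E'
from h import *
c=camera("wrist");save(c,"w6.png",(120,120,400,260),2);s=state();print(s["position"],s["force"])
E
```

```text
time_s: 15.85
position: [0.5892, -0.1581, 0.1656]
eef_rot: [0.996, 0.087, 0.0, 0.0]
force: [0.2, 0.2, 3.9]
opening: -0.003
time_s: 16.15
position: [0.5962, -0.1568, 0.164]
eef_rot: [0.996, 0.087, 0.0, -0.0]
force: [1.0, -0.7, 3.5]
opening: 0.001
[ 0.5960223  -0.15682219  0.16408783] [ 1.32536387 -1.4040909   2.40865429]
```

View pics/w6.png

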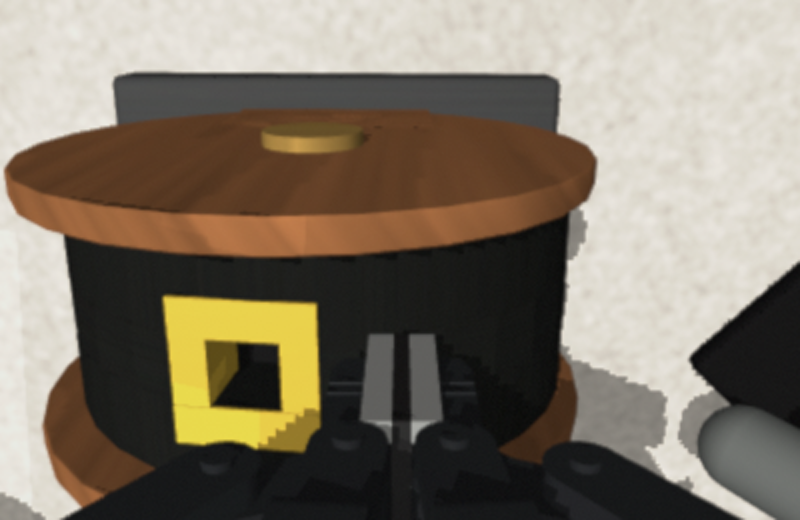

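```bash
cat >> h.py <<'E'
def fit2(c,pts,C=None,r=.0665,z=0):
    # pts: list of (a,b,cornerindex,u,v)
    def f(p):
        return np.ravel([proj(c,np.array(model(p[1:3] if C is None else C,p[0],a,b,r)[i])+[0,0,z])-[u,v] for a,b,i,u,v in pts])
    s=least_squares(f,[-.1,.571,-.161] if C is None else [-.1])
    return np.degrees(s.x[0]).round(2),s.x[1:].round(4),np.sqrt(np.mean(s.fun**2)).round(2)
E
python3 - <<'E'
from h import *
c=camera("wrist")
F=(.032,.034);H=(.016,.016)
L=[(*F,0,163,296),(*F,1,318,304),(*F,3,175,442),(*H,0,205,339),(*H,1,279,345),(*H,2,281,410)]
P=[(a,b,i,120+u/2,120+v/2) for a,b,i,u,v in L]
print(fit2(c,P)); print(fit2(c,P,z=-.001))
for x in(.570,.5715,.573):print(fit2(c,P,C=[x,-.1600]))
E
```

```text
(np.float64(-6.71), array([ 0.5697, -0.1607]), np.float64(0.7))
(np.float64(-6.14), array([ 0.5689, -0.1612]), np.float64(0.7))
(np.float64(-7.05), array([], dtype=float64), np.float64(1.2))
(np.float64(-8.4), array([], dtype=float64), np.float64(1.09))
(np.float64(-9.75), array([], dtype=float64), np.float64(1.14))
```

```bash

python3 -m pendant '[[-1,[0.3,0,0.12],[0,0,0]],[-1,[0.6,0,0.23],[0,0,0]],[-1,[0.8,0,0.31],[0,0,0]],[-1,[0.8,0,0.31],[0,0,0]]]'
python3 -m pendant '[[-1,[0.2,0,-1],[0,0,0]],[-1,[0.2,0,-4],[0,0,0]],[-1,[-1.5,0,-7],[0,0,0]],[-1,[-2.5,0,-8],[0,0,0]],[-1,[-2.5,0,-8],[0,0,0]],[-1,[-2.5,0,-8],[0,0,0]]]'
python3 - <<'E'
from h import *
c=camera("wrist");save(c,"w7.png",(180,130,320,200),2.5);s=state();print(s["position"],s["force"])
E
```

```text
time_s: 16.65
position: [0.604, -0.1554, 0.161]
eef_rot: [0.996, 0.087, 0.0, -0.0]
force: [2.6, -0.7, 3.9]
opening: 0.005
time_s: 17.25
position: [0.5784, -0.16, 0.2404]
eef_rot: [0.996, 0.086, -0.001, -0.0]
force: [-0.3, 0.2, -0.4]
opening: -0.003
[ 0.5784477  -0.15972641  0.2398727 ] [-1.12300755  0.21161717  0.66150434]
```

View pics/w7.png

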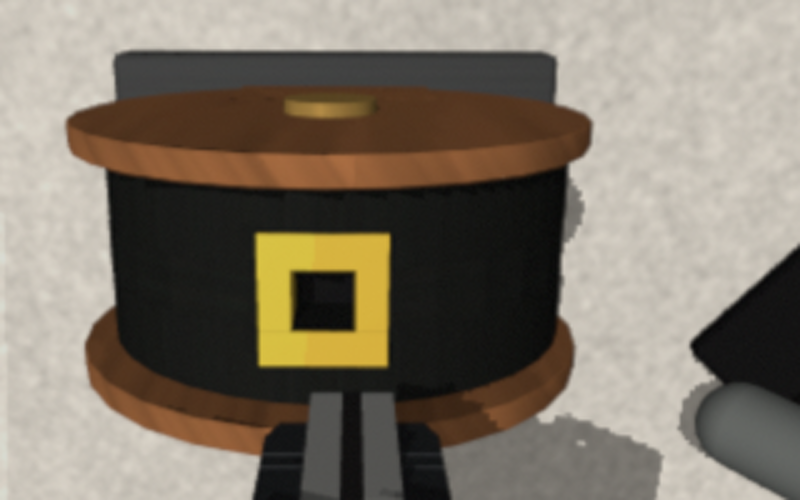

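```bash
python3 - <<'E'
from h import *
c=camera("wrist")
F=(.032,.034);H=(.016,.016)
L=[(*F,0,256,233),(*F,1,390,233),(*F,2,388,367),(*F,3,259,367),(*H,0,291,271),(*H,1,355,271),(*H,2,354,330)]
P=[(a,b,i,180+u/2.5,130+v/2.5) for a,b,i,u,v in L]
print(fit2(c,P))
for x in(.570,.5715,.573):print(fit2(c,P,C=[x,-.1600]))
# joint: cheek silhouettes
y=np.radians(10);ex=np.array([np.cos(y),np.sin(y),0]);ey=np.array([-np.sin(y),np.cos(y),0])
def sil(C,o):
    U=[proj(c,np.array([*C,.1])+ex*.077*np.sin(a)+ey*o+[0,0,.077*np.cos(a)])[0] for a in np.linspace(0,2*np.pi,400)]
    return min(U),max(U)
for x in(.568,.570,.572): 
    C=np.array([.570,-.1607])+(x-.57)*ex[:2]
    print(x,[ [round((u-180)*2.5,1) for u in sil(C,o)] for o in(.038,-.038)], [((proj(c,X)-[180,130])*2.5).round(1).tolist() for X in model(C,0,.032,.034,.0665)[:2]])
print((proj(c,state()["position"])-[180,130])*2.5)
E
```

```text
(np.float64(0.71), array([ 0.569 , -0.1608]), np.float64(0.44))
(np.float64(-0.24), array([], dtype=float64), np.float64(0.78))
(np.float64(-1.52), array([], dtype=float64), np.float64(0.59))
(np.float64(-2.8), array([], dtype=float64), np.float64(0.54))
0.568 [[np.float64(55.4), np.float64(586.0)], [np.float64(78.3), np.float64(568.0)]] [[247.8, 234.3], [381.6, 234.4]]
0.57 [[np.float64(62.6), np.float64(593.1)], [np.float64(84.9), np.float64(574.5)]] [[256.2, 234.3], [390.0, 234.4]]
0.572 [[np.float64(69.8), np.float64(600.2)], [np.float64(91.5), np.float64(581.0)]] [[264.5, 234.3], [398.4, 234.4]]
[360.91916735 442.75258275]
```

```bash
python3 - <<'E'
from h import *
go([.547,.1486,.16],10)
E
```

```text
shift [2.24, -30.9, 7.99] turn [-0.1, 0.1, -0.0] t 17.35
```

```bash

python3 -m pendant '[[1,[0.5,-5,0],[0,0,0]],[1,[1,-14,0],[0,0,0]],[1,[2.2,-30.9,3],[0,0,0]],[1,[2.2,-30.9,8],[0,0,0]],[1,[2.2,-30.9,8],[0,0,0]],[1,[2.2,-30.9,8],[0,0,0]],[1,[2.2,-30.9,8],[0,0,0]],[1,[2.2,-30.9,8],[0,0,0]],[1,[2.2,-30.9,8],[0,0,0]],[1,[2.2,-30.9,8],[0,0,0]]]'
python3 - <<'E'
from h import *
c=camera("wrist");save(c,"w8.png");s=state();print(s["position"],s["force"],s["opening"])
print(proj(c,s["position"]))
E
```

```text
time_s: 18.35
position: [0.5476, 0.1471, 0.1607]
eef_rot: [0.996, 0.086, -0.0, 0.0]
force: [-0.6, -0.2, 0.3]
opening: 1.001
[0.54772877 0.14689929 0.16101741] [ 0.59199889  0.24489212 -0.15744201] 0.9990956682555426
[324.43433701 308.40878536]
```

View pics/w8.png

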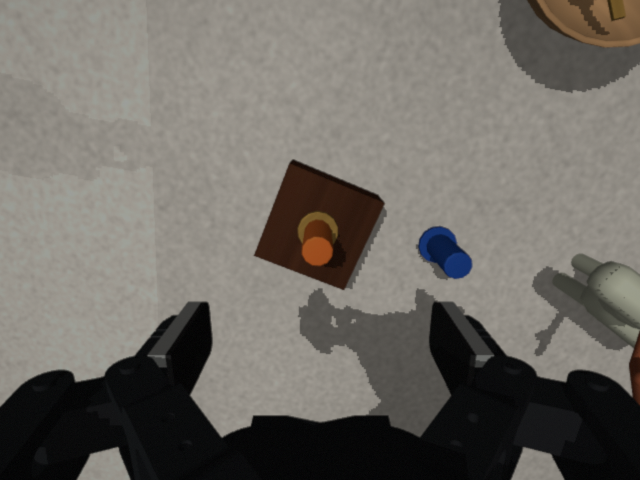

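```bash
python3 - <<'E'
from h import *
c=camera("wrist");t=camera("top")
for b in(0,3.5):
    print(b,atz(c,317.5+b,250,.086),atz(c,318+b,230,.041))
print("top",atz(t,253.7,277.4,.082))
print("blue",atz(c,440+3.5,245,.005))
for X in ([.5476,.148],):go([*X,.05],10)
E
```

```text
0 [0.54427202 0.14662553 0.086     ] [0.54421085 0.14684114 0.041     ]
3.5 [0.54639245 0.14699672 0.086     ] [0.54672941 0.14728179 0.041     ]
top [0.54625192 0.14851342 0.082     ]
blue [0.65178741 0.14219106 0.005     ]
shift [-0.0, -0.11, 11.13] turn [0.0, -0.0, -0.2] t 18.5
```

```bash

python3 -m pendant '[[1,[-0.12,-0.08,4],[0,0,0]],[1,[-0.12,-0.08,8],[0,0,0]],[1,[-0.12,-0.08,10],[0,0,0]],[1,[-0.12,-0.08,11.1],[0,0,0]],[1,[-0.12,-0.08,11.1],[0,0,0]],[-1,[-0.12,-0.08,11.1],[0,0,0]],[-1,[-0.12,-0.08,11.1],[0,0,0]],[-1,[-0.12,-0.08,11.1],[0,0,0]],[-1,[-0.12,-0.08,11.1],[0,0,0]],[-1,[-0.12,-0.08,11.1],[0,0,0]],[-1,[-0.12,-0.08,11.1],[0,0,0]],[-1,[-0.12,-0.08,11.1],[0,0,0]],[-1,[-0.12,-0.08,11.1],[0,0,0]]]' 40
python3 - <<'E'
from h import *
c=camera("wrist");save(c,"w9.png");s=state();print(s["position"],s["force"],s["opening"])
E
```

```text
time_s: 19.8
position: [0.5463, 0.149, 0.0508]
eef_rot: [0.996, 0.087, 0.001, 0.0]
force: [-1.6, -1.1, 6.2]
opening: 0.223
[0.54629517 0.14899351 0.0508249 ] [-0.63174671 -1.36635919  5.72005406] 0.22197024888490796
```

View pics/w9.png

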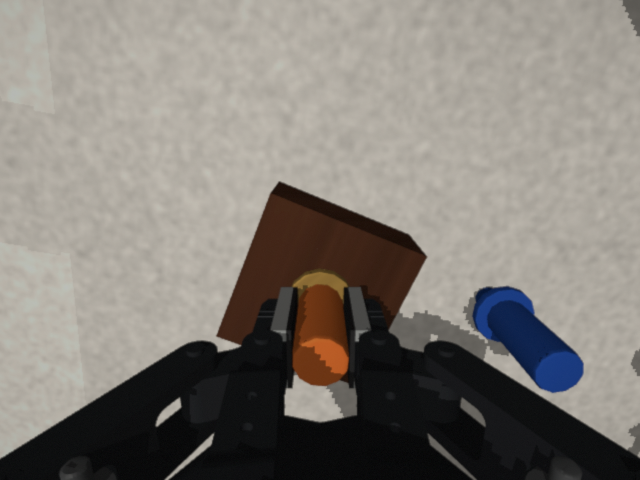

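```bash

python3 -m pendant '[[-1,[0,0,-1],[0,0,0]],[-1,[0,0,-2.5],[0,0,0]],[-1,[0,0,-5],[0,0,0]],[-1,[0,0,-10],[0,0,0]],[-1,[0,0,-15],[0,0,0]],[-1,[0,0,-19],[0,0,0]],[-1,[0,0,-19],[0,0,0]],[-1,[0,0,-19],[0,0,0]]]'
python3 - <<'E'
from h import *
c=camera("wrist");save(c,"w10.png",(200,220,240,200),3.2);s=state();print(s["position"],s["force"],s["opening"])
t=camera("side");save(t,"s10.png",(240,200,130,130),4)
go([.5725,-.160,.24],10)
E
```

```text
time_s: 20.65
position: [0.5462, 0.1491, 0.2419]
eef_rot: [0.996, 0.087, 0.001, -0.0]
force: [-1.3, -0.3, -1.2]
opening: 0.221
[0.54553576 0.14865018 0.24039624] [-1.28065954 -0.62033317 -0.76861822] 0.223452708041177
shift [-2.64, 30.86, -0.04] turn [0.0, 0.1, -0.1] t 20.75
```

View pics/w10.png

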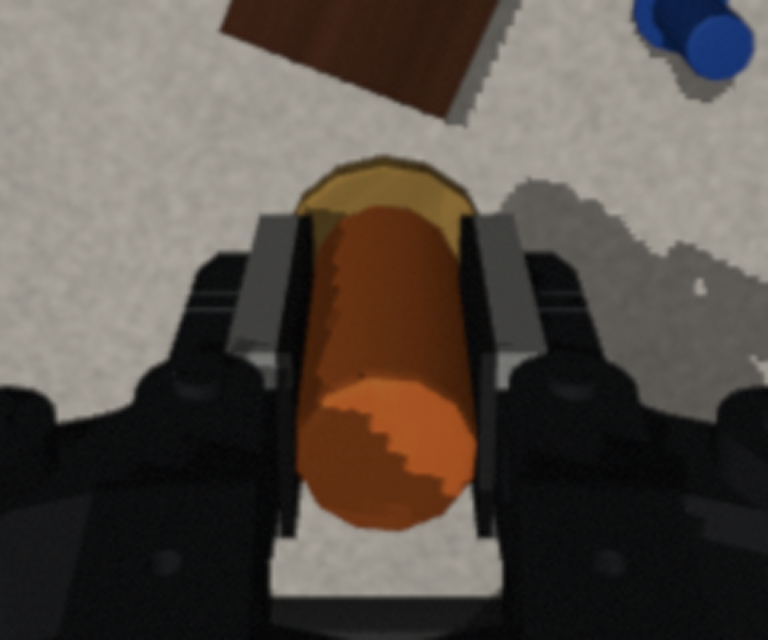

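View pics/s10.png

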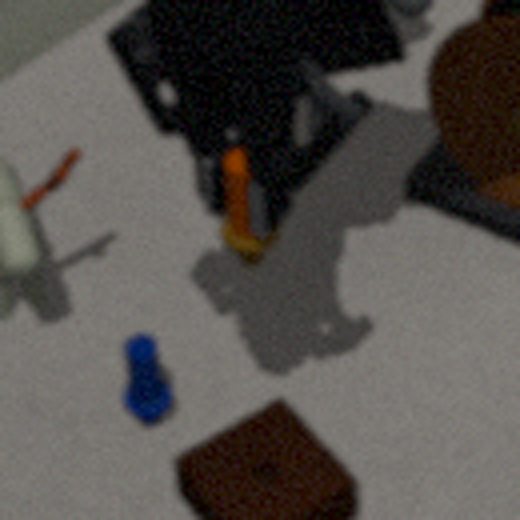

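```bash
python3 - <<'E'
from h import *
c=camera("wrist");s=state();p=s["position"]
y=np.radians(10);ey=np.array([-np.sin(y),np.cos(y),0])
def pts(q):  # tool-y offset, tilt (rad) about jaw axis, h=tcp-foot
    oy,ti,h=q
    f=p+ey*oy-np.array([0,0,h]); ax=np.array([0,0,1])*np.cos(ti)+ey*np.sin(ti); n=ey*np.cos(ti)-np.array([0,0,1])*np.sin(ti)
    return [f+ax*.070+n*.010,f+ax*.070-n*.010,f+ax*.025+n*.015]
obs=[337.8,385.3,269.1]
for h in(.033,.035,.037):
    r=least_squares(lambda q:[proj(c,X)[1]-o for X,o in zip(pts([q[0],q[1],h]),obs)],[0,0],x_scale=[.001,.01])
    print(h,r.x[0]*1000,np.degrees(r.x[1]),r.fun.round(2))
print(proj(c,p))
E
```

```text
0.033 0.0989307013333562 -1.0638862892860563 [-1.54  2.53 -0.97]
0.035 -0.4799370357433073 -1.7075727954242146 [-1.01  1.69 -0.66]
0.037 -1.071386959636145 -2.3424391469804293 [-0.51  0.86 -0.35]
[323.85809229 307.06231729]
```

```bash

python3 -m pendant '[[-1,[-0.5,5,0],[0,0,0]],[-1,[-1,10,0],[0,0,0]],[-1,[-1.4,15,0],[0,0,0]],[-1,[-1.8,20,0],[0,0,0]],[-1,[-2.2,25,0],[0,0,0]],[-1,[-2.6,28.5,0],[0,0,0]],[-1,[-2.7,30.9,0],[0,0,0]],[-1,[-2.7,30.9,1],[0,0,0]],[-1,[-2.7,30.9,1.5],[0,0,0]],[-1,[-2.7,30.9,1.5],[0,0,0]],[-1,[-2.7,30.9,1.5],[0,0,0]]]'
python3 - <<'E'
from h import *
c=camera("wrist");save(c,"w11.png",(190,140,260,220),3);s=state();print(s["position"],s["force"],s["opening"])
t=camera("side");save(t,"s11.png",(320,150,130,130),4)
t=camera("top");save(t,"t11.png",(330,200,100,120),5)
go([.5719,-.1603,.225],10)
E
```

```text
time_s: 21.9
position: [0.5726, -0.1584, 0.2247]
eef_rot: [0.996, 0.088, -0.0, -0.0]
force: [0.4, 0.5, -1.0]
opening: 0.225
[ 0.57283292 -0.15865445  0.22512411] [-0.56838172  0.4818075   0.42983528] 0.2232572097291222
shift [-0.12, 0.09, 0.04] turn [0.0, -0.0, 0.0] t 22.05
```

View pics/w11.png

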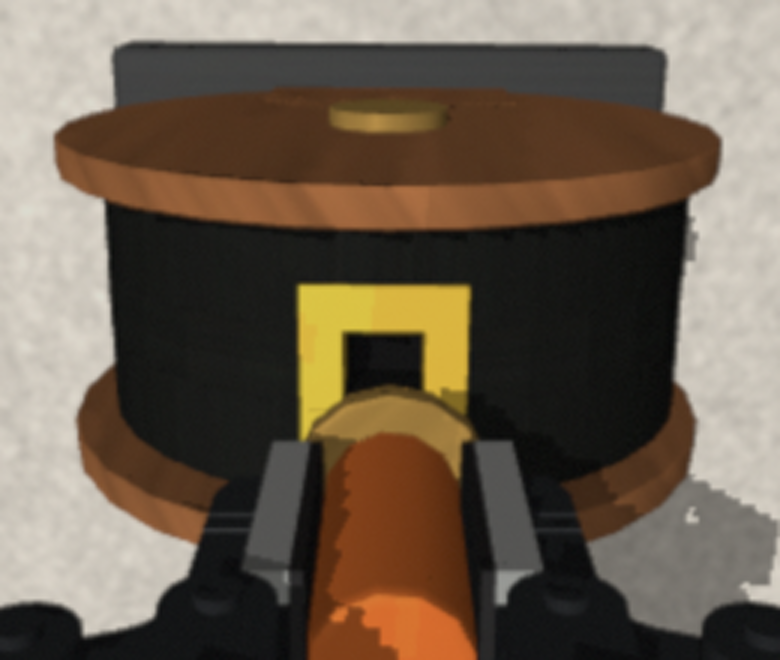

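View pics/s11.png

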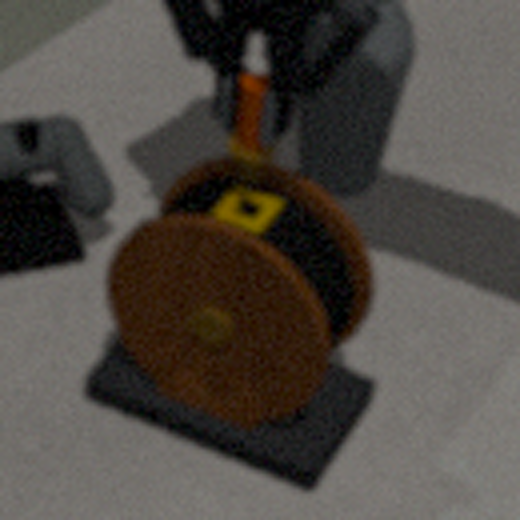

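```bash
python3 - <<'E'
from h import *
c=camera("wrist")
F=(.032,.034);H=(.016,.016)
L=[(*F,0,297,285),(*F,1,470,285),(*H,0,343,333),(*H,1,423,333)]
P=[(a,b,i,190+u/3,140+v/3) for a,b,i,u,v in L]
s=state();p=s["position"]
y=np.radians(10);ex=np.array([np.cos(y),np.sin(y),0]);ey=np.array([-np.sin(y),np.cos(y),0])
f=lambda q:np.ravel([proj(c,model(q,0,a,b,.0665)[i])-[u,v] for a,b,i,u,v in P])
r=least_squares(f,[.57,-.16]);print(r.x,r.fun.round(2))
d=np.array([*r.x,0])-p;print("socket rel TCP ex,ey mm",d@ex*1000,d@ey*1000)
# peg collar apex far edge in crop (391,389)
for h in(.033,.035,.037):
    o,dd=ray(c,190+391/3,140+389/3); X=o+dd*((p[2]-h+.025)-o[2])/dd[2]
    print(h,"peg rel TCP", (X-p)@ex*1000,(X-p)@ey*1000-15)
t=camera("side");save(t,"s12.png",(355,160,60,60),10)
E
```

```text
[ 0.57031669 -0.16224897] [ 0.33  0.36 -0.5   0.47 -0.62 -0.46  0.79 -0.4 ]
socket rel TCP ex,ey mm -3.0655321315847988 -2.3390072315115233
0.033 peg rel TCP -1.5715354252284157 -0.7679615285711812
0.035 peg rel TCP -1.5715958152122556 -1.5613869907956541
0.037 peg rel TCP -1.571656205195986 -2.354812453020145
```

View pics/s12.png

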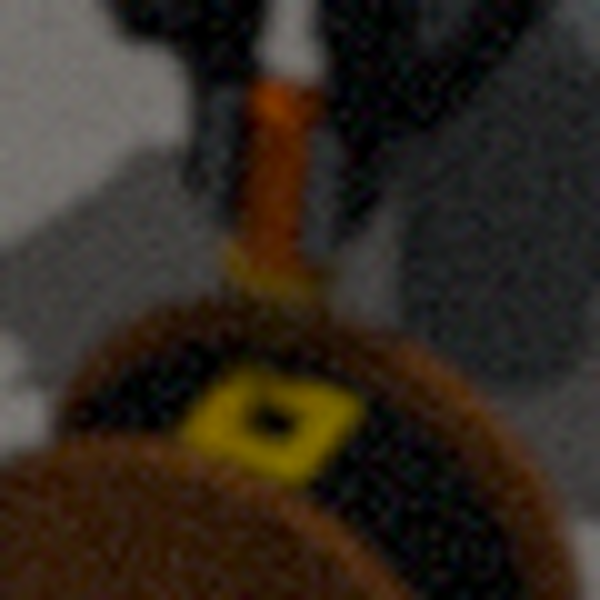

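View pics/t11.png

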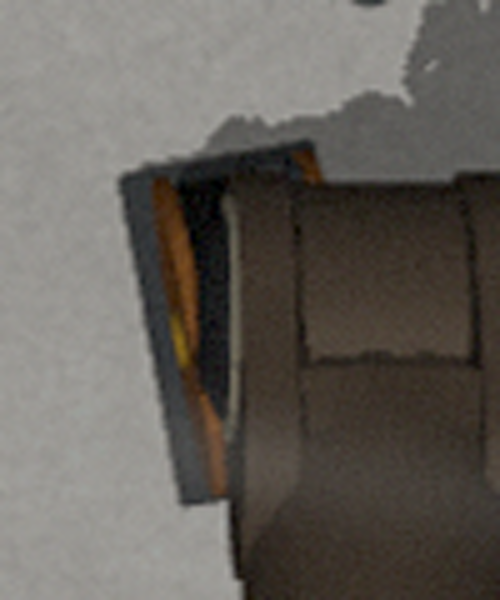

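```bash

python3 -m pendant '[[-1,[-0.15,0.08,0.6],[0,0,0]],[-1,[-0.15,0.08,1.2],[0,0,0]],[-1,[-0.15,0.08,1.7],[0,0,0]],[-1,[-0.15,0.08,1.9],[0,0,0]],[-1,[-0.15,0.08,1.9],[0,0,0]]]'
python3 - <<'E'
from h import *
c=camera("wrist");save(c,"w13.png",(190,140,260,220),3);s=state();print(s["position"],s["force"],s["opening"])
t=camera("side");save(t,"s13.png",(355,160,60,60),10)
E
```

```text
time_s: 22.65
position: [0.5711, -0.1611, 0.2055]
eef_rot: [0.996, 0.087, -0.0, -0.0]
force: [0.7, -0.1, 0.2]
opening: 0.226
[ 0.5712962  -0.16110942  0.20587628] [-0.98808237  0.06030727  0.67035625] 0.2237541791586383
```

View pics/w13.png

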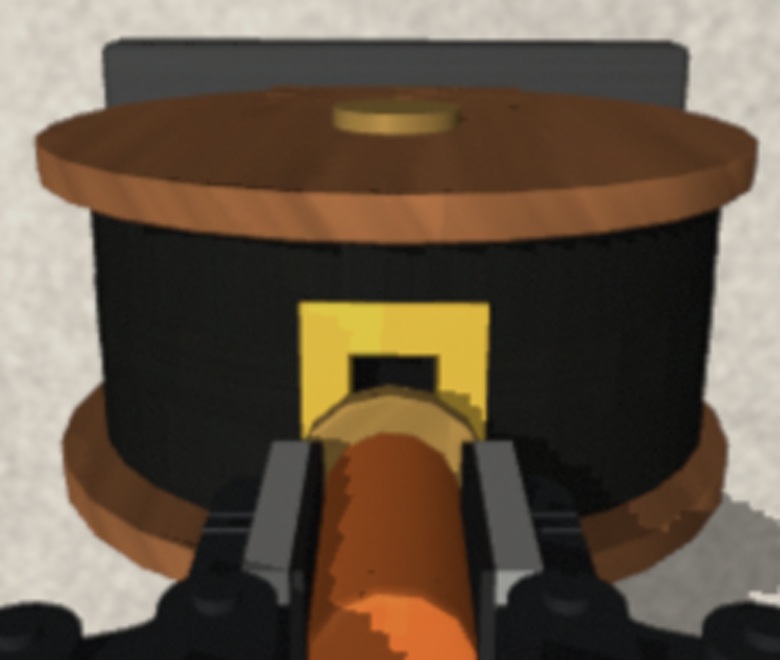

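View pics/s13.png

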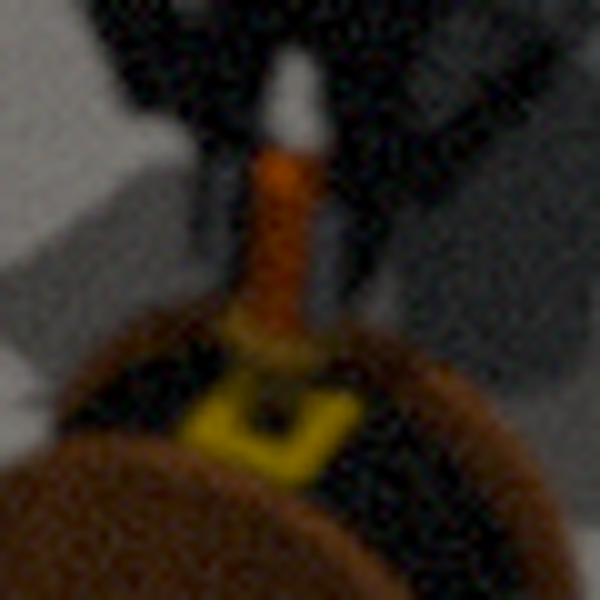

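```bash
python3 - <<'E'
from h import *
t=camera("side");p=state()["position"]
q=lambda X:((proj(t,X)-[355,160])*10).round(0).tolist()
print(p)
for h in(0,.02,.025,.07): print(h,q(p+[0,0,h-.035]))
print("socket .1665", [q(X) for X in model(p[:2],0,.032,.034,.0665)], q([p[0],p[1],.1665]))
for n in range(4):
    im=t["pixels"][160:220,355:415].astype(float) if n==0 else im+camera("side")["pixels"][160:220,355:415]
im=np.clip(im/4*1.8,0,255).astype(np.uint8)[:,:,::-1]
cv2.imwrite("pics/s14.png",cv2.resize(im,None,fx=10,fy=10,interpolation=cv2.INTER_CUBIC))
E
```

```text
[ 0.57147834 -0.16112978  0.20622702]
0 [264.0, 401.0]
0.02 [271.0, 336.0]
0.025 [273.0, 320.0]
0.07 [288.0, 167.0]
socket .1665 [[292.0, 476.0], [173.0, 433.0], [235.0, 359.0], [352.0, 400.0]] [263.0, 416.0]
```

View pics/s14.png

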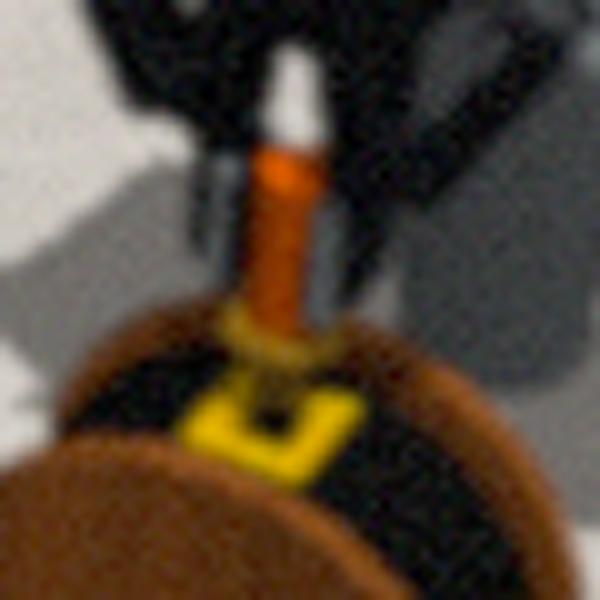

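```bash

python3 -m pendant '[[-1,[0.02,0,0.2],[0,0,0]],[-1,[0.02,0,0.4],[0,0,0]],[-1,[0.02,0,0.5],[0,0,0]],[-1,[0.02,0,0.6],[0,0,0]],[-1,[0.02,0,0.6],[0,0,0]]]'

```

```text
time_s: 23.45
position: [0.5715, -0.1609, 0.2]
eef_rot: [0.996, 0.087, -0.0, -0.0]
force: [-0.3, 0.2, -0.6]
opening: 0.223
```

Foot now about at/just under the mouth with no force. Continue gently.

```bash

python3 -m pendant '[[-1,[0,0,0.1],[0,0,0]],[-1,[0,0,0.2],[0,0,0]],[-1,[0,0,0.3],[0,0,0]],[-1,[0,0,0.3],[0,0,0]]]'
python3 -m pendant '[[-1,[0,0,0.1],[0,0,0]],[-1,[0,0,0.2],[0,0,0]],[-1,[0,0,0.2],[0,0,0]]]'

```

```text
time_s: 23.85
position: [0.5715, -0.1606, 0.197]
eef_rot: [0.996, 0.087, -0.0, -0.0]
force: [-0.2, 2.7, 0.9]
opening: 0.224
time_s: 24.15
position: [0.5715, -0.1607, 0.1948]
eef_rot: [0.996, 0.087, -0.0, -0.0]
force: [-1.3, 3.0, 1.2]
opening: 0.222
```

```bash

python3 -m pendant '[[-1,[0,-0.05,0],[0,0,0]],[-1,[0,-0.1,0],[0,0,0]],[-1,[0,-0.1,0],[0,0,0]]]'

```

```text
time_s: 24.45
position: [0.5713, -0.1604, 0.195]
eef_rot: [0.996, 0.087, -0.0, 0.0]
force: [-0.3, 1.2, -0.4]
opening: 0.223
```

```bash

python3 -m pendant '[[-1,[0,-0.03,0.1],[0,0,0]],[-1,[0,-0.05,0.2],[0,0,0]],[-1,[0,-0.05,0.3],[0,0,0]],[-1,[0,-0.05,0.4],[0,0,0]],[-1,[0,-0.05,0.4],[0,0,0]]]'
python3 - <<'E'
from h import *
c=camera("wrist");save(c,"w15.png",(190,140,260,220),3);s=state();print(s["position"],s["force"],s["wrist_torque"])
E
```

```text
time_s: 24.95
position: [0.5712, -0.1598, 0.1909]
eef_rot: [0.996, 0.087, -0.0, 0.0]
force: [0.2, 1.6, -0.0]
opening: 0.219
[ 0.57117878 -0.15983723  0.19090431] [-0.00659513  0.85632579 -0.49221697] [0.17301294 0.04460414 0.02341267]
```

View pics/w15.png

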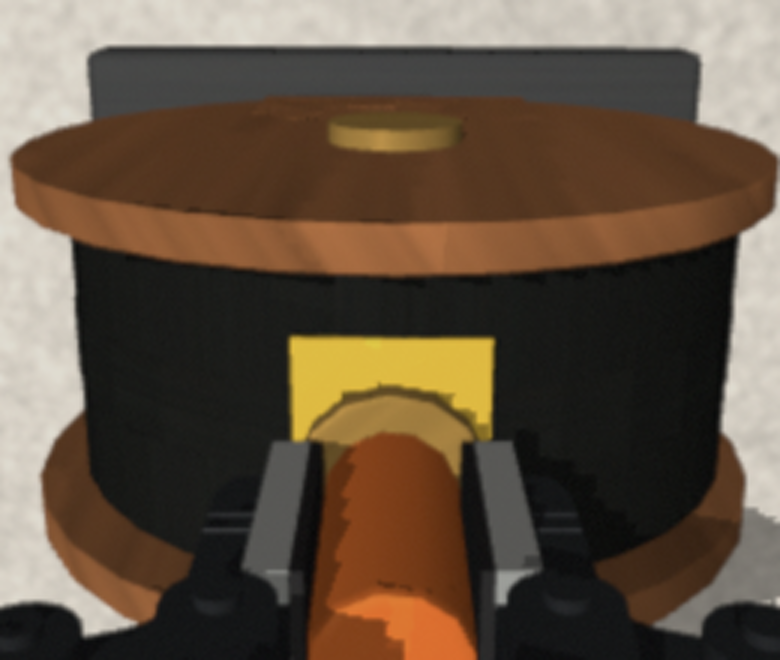

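```bash

python3 -m pendant '[[-1,[0,-0.03,0.1],[0,0,0]],[-1,[0,-0.05,0.2],[0,0,0]],[-1,[0,-0.05,0.35],[0,0,0]],[-1,[0,-0.05,0.5],[0,0,0]],[-1,[0,-0.05,0.5],[0,0,0]]]'
python3 -m pendant '[[-1,[0,0,0.1],[0,0,0]],[-1,[0,0,0.2],[0,0,0]],[-1,[0,0,0.3],[0,0,0]],[-1,[0,0,0.3],[0,0,0]]]'

```

```text
time_s: 25.5
position: [0.571, -0.1592, 0.1858]
eef_rot: [0.996, 0.087, -0.0, -0.0]
force: [0.8, 0.1, -0.2]
opening: 0.219
time_s: 25.9
position: [0.5711, -0.1592, 0.1829]
eef_rot: [0.996, 0.087, -0.0, -0.0]
force: [-0.5, 0.0, -0.8]
opening: 0.22
```

```bash

python3 -m pendant '[[-1,[0,0,0.07],[0,0,0]],[-1,[0,0,0.15],[0,0,0]],[-1,[0,0,0.15],[0,0,0]]]'
python3 -m pendant '[[-1,[0,0,0.07],[0,0,0]],[-1,[0,0,0.1],[0,0,0]],[-1,[0,0,0.1],[0,0,0]]]'

```

```text
time_s: 26.2
position: [0.5711, -0.1592, 0.1815]
eef_rot: [0.996, 0.087, -0.0, -0.0]
force: [-0.1, -0.0, -0.2]
opening: 0.218
time_s: 26.5
position: [0.5714, -0.1592, 0.1809]
eef_rot: [0.996, 0.087, 0.0, 0.0]
force: [0.5, 0.0, 2.8]
opening: 0.226
```

```bash

python3 -m pendant '[[-1,[0,0,0.05],[0,0,0]],[-1,[0,0,0.06],[0,0,0]],[-1,[0,0,0.06],[0,0,0]]]'
python3 - <<'E'
from h import *
c=camera("wrist");save(c,"w16.png",(190,140,260,220),3);s=state();print(s["position"],s["force"],s["wrist_torque"])
for n in range(3):
    t=camera("side")["pixels"][150:220,345:415].astype(float); im=t if n==0 else im+t
im=np.clip(im/3*1.8,0,255).astype(np.uint8)[:,:,::-1]
cv2.imwrite("pics/s16.png",cv2.resize(im,None,fx=8,fy=8,interpolation=cv2.INTER_CUBIC))
E
```

```text
time_s: 26.8
position: [0.5714, -0.1592, 0.1803]
eef_rot: [0.996, 0.087, 0.0, 0.0]
force: [-0.0, -0.4, 2.7]
opening: 0.22
[ 0.57140444 -0.15917302  0.18022377] [-0.76126488  0.58934669  3.34358203] [ 0.05526035 -0.01227194 -0.05328606]
```

View pics/w16.png

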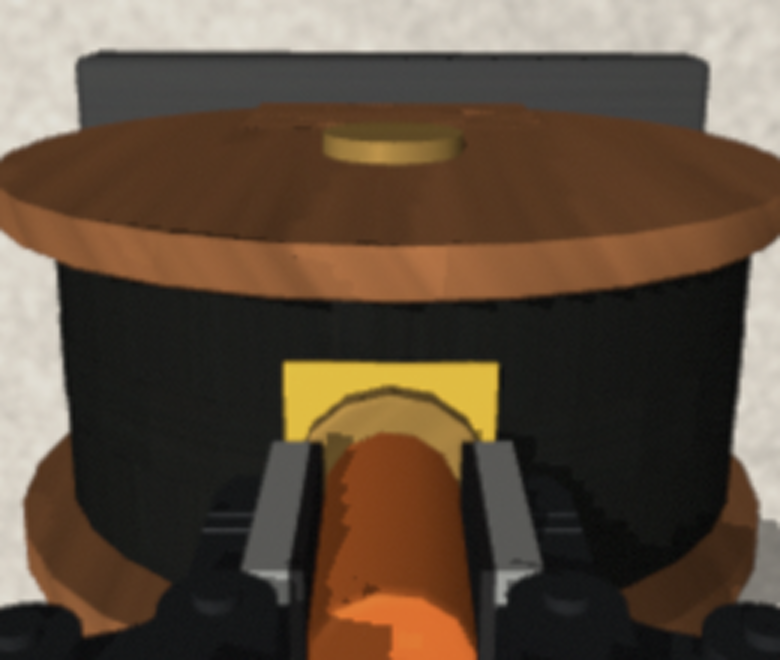

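View pics/s16.png

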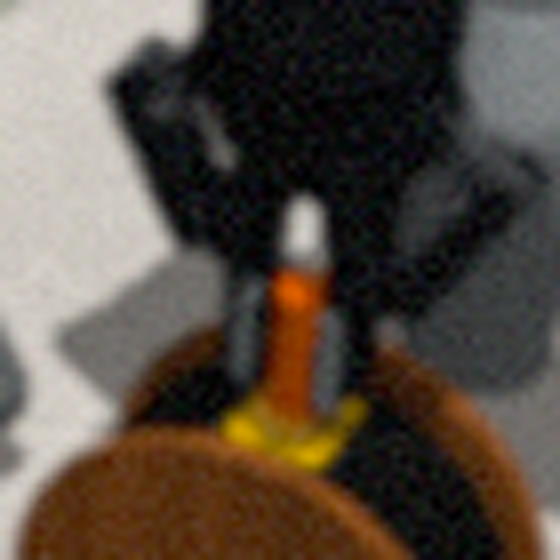

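```bash

python3 -m pendant '[[-1,[0,0,-0.07],[0,0,0]],[-1,[0,0,-0.07],[0,0,0]],[-0.52,[0,0,-0.07],[0,0,0]],[-0.5,[0,0,-0.07],[0,0,0]],[-0.45,[0,0,-0.07],[0,0,0]],[-0.4,[0,0,-0.07],[0,0,0]],[-0.3,[0,0,-0.07],[0,0,0]],[-0.1,[0,0,-0.07],[0,0,0]],[0.2,[0,0,-0.07],[0,0,0]],[0.2,[0,0,-0.07],[0,0,0]],[0.2,[0,0,-0.07],[0,0,0]]]'
python3 - <<'E'
from h import *
c=camera("wrist");save(c,"w17.png",(190,140,260,220),3);s=state();print(s["position"],s["force"],s["wrist_torque"])
E
```

```text
time_s: 28.1
position: [0.5712, -0.1592, 0.1807]
eef_rot: [0.996, 0.087, 0.0, 0.0]
force: [-0.2, -0.6, -0.2]
opening: 0.597
[ 0.57119014 -0.15914162  0.18069693] [-0.1337984  -0.96429488  0.28332434] [0.09101422 0.02033979 0.07981381]
```

View pics/w17.png

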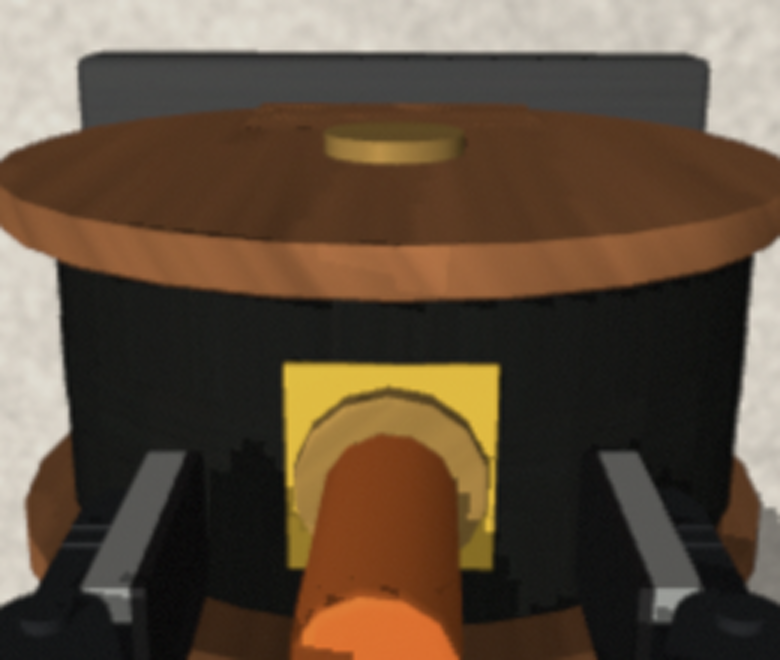

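```bash

python3 -m pendant '[[0.2,[0,0,-2],[0,0,0]],[0.2,[0,0,-5],[0,0,0]],[0.2,[0,0,-8],[0,0,0]],[0.2,[0,0,-10],[0,0,0]],[0.2,[0,0,-10],[0,0,0]],[0.2,[0,0,-10],[0,0,0]]]'
python3 - <<'E'
from h import *
c=camera("wrist");save(c,"w18.png",(190,140,260,200),3);s=state();print(s["position"],s["force"])
for n in range(3):
    t=camera("side")["pixels"][150:220,345:415].astype(float); im=t if n==0 else im+t
im=np.clip(im/3*1.8,0,255).astype(np.uint8)[:,:,::-1]
cv2.imwrite("pics/s18.png",cv2.resize(im,None,fx=8,fy=8,interpolation=cv2.INTER_CUBIC))
E
```

```text
time_s: 28.75
position: [0.5711, -0.1592, 0.2806]
eef_rot: [0.996, 0.087, 0.0, 0.0]
force: [0.2, -0.8, -0.1]
opening: 0.601
[ 0.57073784 -0.15915193  0.27986439] [ 0.04428508 -0.49963806 -0.28495378]
```

View pics/w18.png

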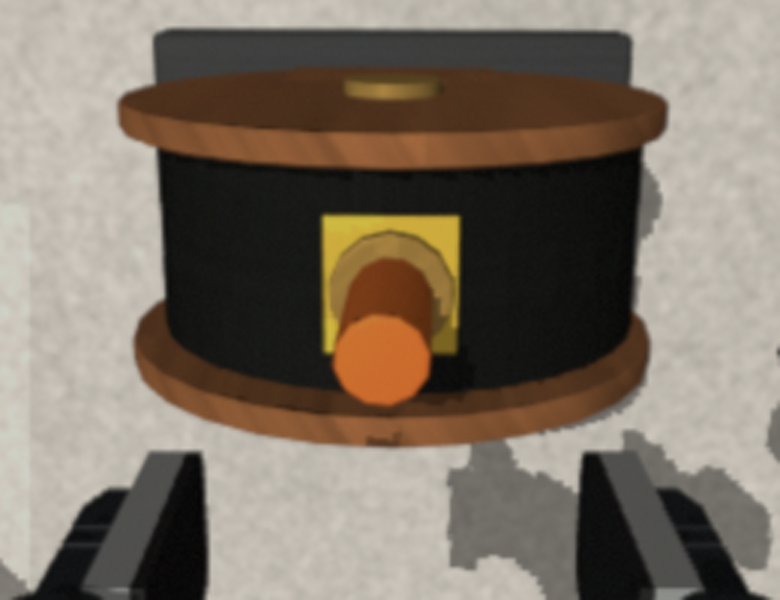

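View pics/s18.png

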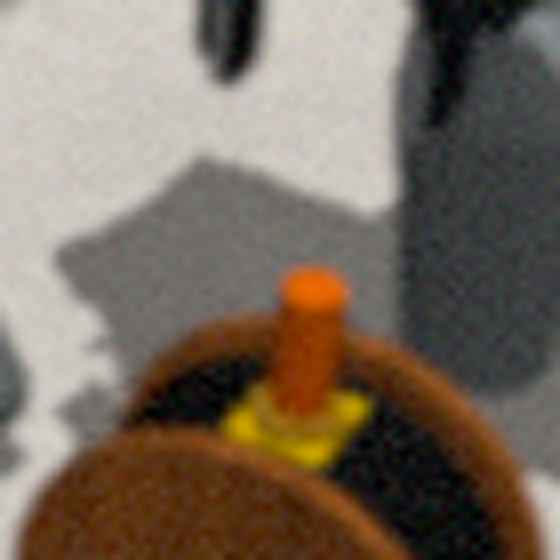

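```bash
python3 - <<'E'
from h import *
c=camera("wrist");save(c,"w19.png",(250,200,140,90),5.7)
F=(.032,.034)
L=[(*F,0,321,215),(*F,1,461,215),(*F,2,458,353),(*F,3,323,353)]
P=[(a,b,i,190+u/3,140+v/3) for a,b,i,u,v in L]
y=np.radians(10);ex=np.array([np.cos(y),np.sin(y),0]);ey=np.array([-np.sin(y),np.cos(y),0])
A=np.linspace(0,2*np.pi,400)
def sil(C,o):
    U=[proj(c,np.array([*C,.1])+ex*.077*np.sin(a)+ey*o+[0,0,.077*np.cos(a)])[0] for a in A]
    return np.array([min(U),max(U)])
obs=[190+np.array([118,667])/3,190+np.array([135,650])/3]
htop=np.array([190+383/3,140+360/3]);col=np.array([190+392/3,0])
def f(p):
    th,cx,cy,ti,off,ty=p
    C=[cx,cy]
    r=[proj(c,model(C,th,a,b,.0665)[i])-[u,v] for a,b,i,u,v in P]
    r=list(np.ravel(r))+list(sil(C,.038)-obs[0])+list(sil(C,-.038)-obs[1])
    n=np.sin(th)*ex+np.cos(th)*np.array([0,0,1]);O=np.array([cx,cy,.1])+n*.0665+ex*off
    m=np.sin(ti)*ex+np.cos(ti)*np.array([0,0,1])+ey*np.sin(ty);
    r+=[proj(c,O+m*.050)[0]-htop[0],proj(c,O+m*.05)[1]-htop[1],proj(c,O+m*.005)[0]-col[0]]
    return np.array(r)
s=least_squares(f,[0,.57,-.16,0,0,0],x_scale=[.01,.001,.001,.01,.001,.01])
print("th",np.degrees(s.x[0]),"C",s.x[1:3],"peg tilt x",np.degrees(s.x[3]),"off",s.x[4]*1000,"tilt y",np.degrees(s.x[5]),s.fun.round(1))
E
```

```text
th -0.22866344980589756 C [ 0.56910691 -0.16048832] peg tilt x -2.1088070722673566 off 0.494917917257956 tilt y -0.6780034662844053 [ 0.4  0.1 -0.6  0.2 -0.4 -0.   0.6 -0.2 -1.   1.1 -0.5  0.4 -0.   0.
 -0. ]
```

View pics/w19.png

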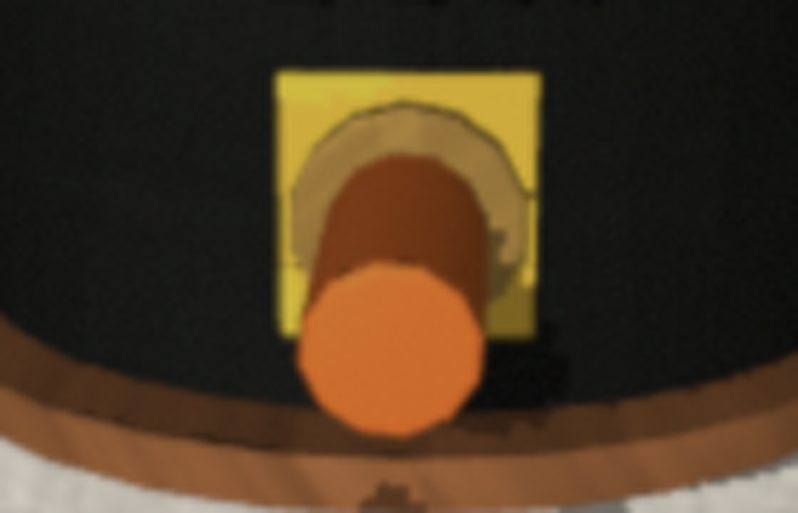

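```bash

python3 -m pendant '[[0.2,[0,0,0],[0,0,0]],[0.2,[0,0,0],[0,0,0]],[0.2,[0,0,0],[0,0,0]],[0.2,[0,0,0],[0,0,0]],[0.2,[0,0,0],[0,0,0]],[0.2,[0,0,0],[0,0,0]],[0.2,[0,0,0],[0,0,0]],[0.2,[0,0,0],[0,0,0]],[0.2,[0,0,0],[0,0,0]],[0.2,[0,0,0],[0,0,0]]]'
python3 - <<'E'
from h import *
c=camera("wrist");save(c,"w20.png",(250,200,140,90),5.7)
a=cv2.imread("pics/w19.png").astype(int);b=cv2.imread("pics/w20.png").astype(int);print("mean diff",np.abs(a-b).mean(),np.abs(a-b).max())
t=camera("side");save(t,"s20.png")
E
```

```text
time_s: 30.0
position: [0.5712, -0.1591, 0.2807]
eef_rot: [0.996, 0.087, 0.0, 0.0]
force: [0.5, -0.3, 0.2]
opening: 0.6
mean diff 4.8238171777722405 137
```

View pics/w20.png

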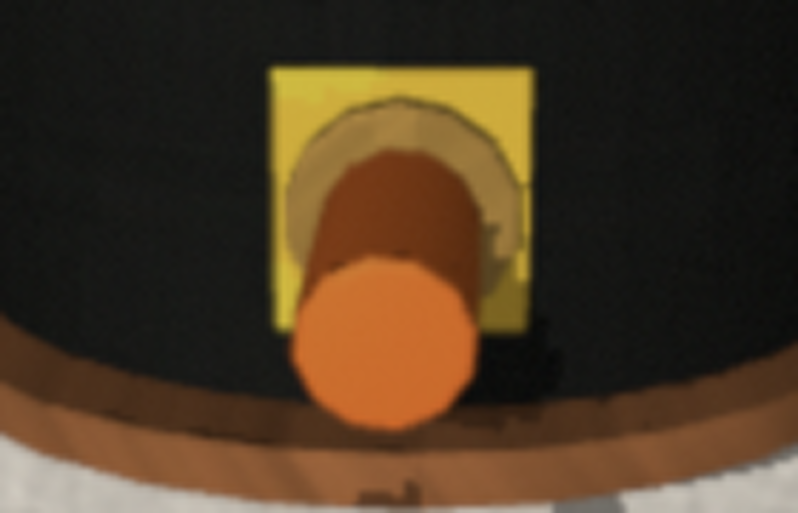

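View pics/s20.png

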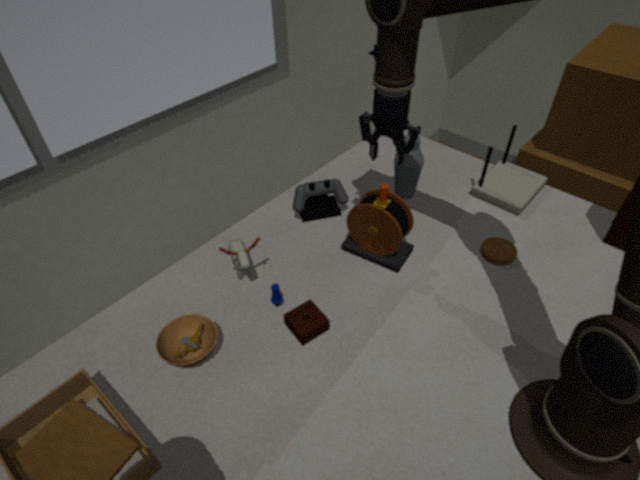

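```bash
python3 -c "
from rig import hand_in
print(hand_in())"
```

```text
the job is handed in; nothing more can be done
None
```

The socket is at the top of the wheel, the peg is plugged in with its collar on the rim, and the job was handed in after about 30 s of the 72 s allowed.

- **Turning the wheel:** I turned it with four light fingertip strokes. The readings I took never passed about 7 N. The last fits put the socket within about 0.5° of the top.
- **Plugging the peg:** I took the orange-handled peg from its block and lowered it in, with a sideways touch of about 3 N on the way. The collar met the rim at about 3 N, at the height expected for fully home.
- **Last checks:** In wrist pictures about 1 s apart, the peg and wheel did not move relative to each other. The arm was clear and touching nothing. The moose, bowl, shaker and blue look-alike appeared to be where they started.
- **What did not come out perfect:** When I let go, the peg settled with a lean of about 2° in the wrist picture. I could not confirm the lean in the coarse side view. I left it as it was, because it was steady and fully home.

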